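# Unlock the catch rail, load the praline moulds and lock it again

## Robot

A 7-joint arm with a two-finger parallel gripper is mounted at the origin on the work surface. World frame = base frame: x ahead of the robot, y to its left, z up, the work surface at z = 0. Lengths are in m, angles in degrees, forces in N, time in s.
With the tool pointing down it reaches from about 0.4 to 0.9 m from the base axis. Payload 5.5 kg.
Tool frame: the origin (TCP) lies midway between the tips of the shut fingers; the grasp point (between the pads) lies 19 mm behind it (robot.grip_point_offset is the distance from the TCP to the grasp point, in m); z points along the fingers, y is the line along which they close (so a half turn about z gives the same grasp; the last joint's range is limited). The gripper opens to 85 mm and grips with 20 to 120 N. Pads are 22 mm wide; open, the fingers measure 114 mm over their backs; the gripper's body (76 mm by 85 mm) begins 54 mm behind the grasp point. The pads swing forward as they close: fully open they stand 13 mm farther back than shut.
Start: joints at [84.809, 28.699, -24.465, 88.831, 12.651, 65.22, -12.049], TCP at [0.225, -0.61, 0.231] pointing down, gripper open.
Joint ranges: [-164.97, 164.97], [-17.58, 116.51], [-87.97, 89.64], [11.32, 138.91], [-80.73, 260.73], [10.89, 115.49], [-147.41, 147.41]. Speed limits (degrees/s): [147.25, 147.25, 180, 180, 180, 180, 180].

## Interface

Orientations are given as [roll, pitch, yaw] about the fixed x, y, z axes, in that order (R = Rz(yaw) Ry(pitch) Rx(roll)).
In Python, from plant import sensors, optics, ticket, robot gives the robot as it stands. The module is installed in compiled form; this text tells all that it offers.
- The arm moves only by the tool drive_tool, never from a script. Its argument "increments" is a list of rows, each a list of 6 numbers: the shift along the tool's x, y, z in cm, then the turn, a rotation vector about the tool's x, y, z in rad. In form: [[x, y, z, ax, ay, az], ...]. A call has 1 to 12 rows; each row shifts and turns the commanded pose from where the row before left it, along the tool's axes as they then stand; what a row does not reach is not made up. A row lasts 1/10 s, in which the tool goes at most 50 mm and 8.59 degrees, less where a joint would pass 70% of its speed; a pose out of reach is approached as far as the arm can. A call with a gripper value outside its range is refused whole. "hand" is the closure, from 0 (fully open) to 1 (shut), set as the call begins (left out, the last holds). The fingers move at their own pace and stop on an object; "newtons" is the grip in N (left out, the last holds). Time passes only in rows, so rows that do not move let the fingers close. It gives the time, the measured TCP pose, the force, the opening and the grip force at its end, in the units of the state.
- sensors.get_state(): the state, without advancing time (a new reading comes with each control period).
- optics.get_image(name): name is "scene" or "top" or "wrist"; returns (picture, depth): 420x560x3 uint8, blue, green, red; 420x560 float32, m along the optical axis (not along the pixel's ray), 0 where there is no reading.
- optics.camera_info(name): a dict with "fx", "fy", "cx", "cy" (pixels), "camera_from_world" (4x4, takes a point from world to camera coordinates). Camera axes: x right, y down, z forward; pixel columns grow to the right and rows downward; lengths in m; the calibration is good to about 2 mm. A picture is of the moment at which its call begins: read the wrist's pose just before it. camera_info takes no time and is no camera call; for the wrist camera it gives the pose at the moment of the call.
- ticket.job_done(): hands the job in; it is judged then, once.
The state is a dict: "clock": time; "q": joint angles; "qvel": joint speeds; "tau": joint torques, N m; "ee_pos": TCP position; "tool_rot": TCP orientation; "ft_force": force on the tool from outside, world axes, zero at the start; "wrist_torque": the same for the moment, N m; "width": finger opening in m; "gripper_force": force on a finger pad.
Only numpy, scipy, OpenCV 4.12 (cv2) and the standard library are available. Lean on these libraries where they do the work, as an engineer would, in place of code of your own. Each camera call takes 0.05 s, during which the arm holds its last target. There are 200 camera calls.

## Task

Open the raised steel rail: turn the T-key in its mouth a quarter turn, lift it out and park it upright in the slot of the white stand. Load every praline mould from the bench: set it level in the mouth and push it along until it is past the sprung catch and the catch has snapped back behind it. Then lock the rail again: pass the key's crossbar down through the mouth's slot until the collar rests on the floor, turn it square across the slot and let go, leaving bowl, jar and palette knife where they are.

Things in the scene. Friction and masses are not known exactly. Their poses are not given: they have to be found in the camera images.
- rail: Fixed steel rail, a raised lane along its own +y, x across. Origin at bench level on the lane's centre line, level with the catch's nose (y = 0). Lane floor top 45 mm above the bench, floor 8 mm thick, hollow below. First the open mouth (y -135 to 0 mm), with the sprung catch on its +x side, then the lipped store (y 25 to 312 mm); moulds are pushed in the +y direction
- mouth (a point): point on the lane floor's centre line, at y = -85 mm in the rail frame: a mould set down here, long side along the lane, is clear of the catch. The mouth is open from above and at its upstream end (y = -135); its side guides are only 10 mm high and flare from 60 mm apart (y = -52) to 74 mm apart (y = -135)
- slot (a point): centre of the key slot at the top of the mouth floor (rail frame x 0, y -48 mm, z 45 mm); the slot is 52 mm long along the lane (rail y) and 15 mm wide, through the 8 mm floor; room below for the crossbar to turn. The key lifts out when its crossbar is along the slot and centred in it
- nose (a point): blocking nose of the catch, 18 mm from the centre line on the +x side when closed, i.e. 12 mm into the lane. A mould is past it when its rear face is beyond the nose (rail y above 0). The catch's arm lies between y = -53 mm (its pivot, outside the lane) and the nose and stands 3 to 17 mm above the lane floor
- pawl (a joint): angle of the sprung catch (rad): 0 = closed, nose in the lane; a passing mould swings it outward to about 0.13 to 0.2; it springs back to 0 once the mould's rear face is past the nose, then blocks its return. Passing it takes a push of some 4 to 9 N with the moulds ahead of it; held back, it withstands 18 N and more
- mould1: praline mould, greyish brown polycarbonate block with 2 by 3 hexagonal cavities on top, 56 mm (own x) by 72 mm (own y) by 30 mm high, about 0.18 kg; origin at the centre of its underside, z up. All moulds are alike; two to four are present. It goes into the rail with its own y along the lane, either way round
- mould2: as mould1
- mould3: as mould1
- mould4: as mould1
- key: T-key, 80 mm tall, 0.2 kg, origin at the centre of its underside. Crossbar 44 (own y) x 10 (own x) mm, z 0 to 10; shank 10 mm thick; collar 36 mm across, z 22 to 28; neck 12 mm thick; black handle bar 50 (own y, parallel to the crossbar) x 14 mm (own x), z 54 to 80. Starts upright in the rail's slot, about square across it, so locked. Seated, its origin is 22 mm below the floor top
- stand: fixed white block 70 by 80 by 26 mm, parking place of the T-key: a 15 by 52 mm slot along its own y, right through it, takes the crossbar, and the collar then rests on its top (key origin 4 mm above the bench); origin at the centre of its underside
- bowl: steel bowl, 130 mm across, 65 mm high, to be left alone; origin at the centre of its underside
- jar: amber jar with a white cap, 72 mm across, 110 mm high, to be left alone; origin at the centre of its underside
- knife: palette knife, 240 mm long, lying flat, to be left alone; its own x runs along it
- store (a point): centre of the store's floor (rail y 169 mm). The store is 60 mm wide and 36 mm high inside, with 4 mm steel lips over both edges (40 mm gap between, tops 85 mm above the bench), so moulds enter only from the mouth; end wall at y = 312 mm. It takes four moulds in a row; each new one shoves the earlier ones along
Not all that is in view belongs to the job. What is shaped like the mould2 but yellow is not meant. What is shaped like the key but yellow is not meant.

How it is judged:
By the outcome, as a careful person would: the job done as asked, in the order asked, and still so for the second after the job is handed in, with the robot touching nothing.
Of mould1, mould2, mould3, mould4 only 2 to 4 are there at a start; the rules pass over those that are not, and their reading is None.
At some moment in a run one of mould1, mould2, mould3, mould4 may be knocked a few centimetres aside while the robot is not near it.
It also fails if it takes over 210 s, if anything falls off the work surface, if the arm or the gripper's body presses on something with over 40 N, if the wrist force passes 120 N, or if a joint passes its speed limit or range.

## Working session

There is one attempt and no reset: what is moved stays moved. The work goes in short steps, Python scripts to look and compute and a tool call to move; the robot and the scene stay as the last step left them, time stands still between calls to the robot, and variables do not carry over. Pictures are saved under pics/ and viewed, at most 14 in all, crops included, and the job is handed in when it is done.

Besides the shell and the picture viewer there is one more tool, called as name([rows], argument=value, ...), one row to a line, values as JSON. drive_tool: Moves the arm, as the interface text tells. Its arguments: {"type":"object","properties":{"increments":{"type":"array","items":{"type":"array","items":{"type":"number"}}},"hand":{"type":"number"},"newtons":{"type":"number"}},"required":["increments"]}

```bash
mkdir -p pics; cat > h.py <<'E'
import numpy as np, cv2
from plant import sensors, optics, ticket, robot
from scipy.spatial.transform import Rotation as R
def cam(n):
    i=optics.camera_info(n); T=np.linalg.inv(np.array(i["camera_from_world"])); return i,T
def grab(n):
    i,T=cam(n); p,d=optics.get_image(n); return p,d,i,T
def cloud(d,i,T):
    v,u=np.mgrid[0:d.shape[0],0:d.shape[1]]
    P=np.stack([(u-i["cx"])/i["fx"]*d,(v-i["cy"])/i["fy"]*d,d],-1)
    return P@T[:3,:3].T+T[:3,3]
def ray(u,v,z,i,T):
    r=T[:3,:3]@np.array([(u-i["cx"])/i["fx"],(v-i["cy"])/i["fy"],1]); o=T[:3,3]
    return o+r*(z-o[2])/r[2]
E
python3 - <<'E'
from h import *
s=sensors.get_state(); print({k:np.round(v,3).tolist() for k,v in s.items()}, robot.grip_point_offset)
for n in("top","scene"):
    p,d,i,T=grab(n); cv2.imwrite(f"pics/{n}0.png",cv2.resize(p,(800,600))); np.savez(f"{n}0.npz",p=p,d=d,T=T,**{k:i[k] for k in("fx","fy","cx","cy")})
    print(n,i["fx"],np.round(T,3).tolist())
E
```

```text
{'clock': 0.0, 'q': [84.809, 28.753, -24.452, 88.891, 12.652, 65.219, -12.049], 'qvel': [0.081, 0.047, -0.015, 0.078, -0.046, -0.046, 0.153], 'tau': [-0.0, -56.952, -5.816, -28.093, 0.011, 0.012, -0.0], 'ee_pos': [0.225, -0.609, 0.23], 'tool_rot': [-179.89, -0.002, 20.274], 'ft_force': [0.386, 0.681, 0.14], 'wrist_torque': [0.019, -0.017, 0.009], 'gripper_force': 0.0, 'width': 0.086} 0.0187
top 466.22853139412837 [[-0.008, -0.986, 0.166, 0.414], [-1.0, 0.011, 0.014, -0.072], [-0.016, -0.166, -0.986, 1.176], [0.0, 0.0, 0.0, 1.0]]
scene 500.6471301056279 [[0.798, 0.474, -0.372, 1.022], [0.602, -0.632, 0.488, -0.644], [-0.004, -0.614, -0.789, 0.994], [0.0, 0.0, 0.0, 1.0]]
```

View pics/top0.png

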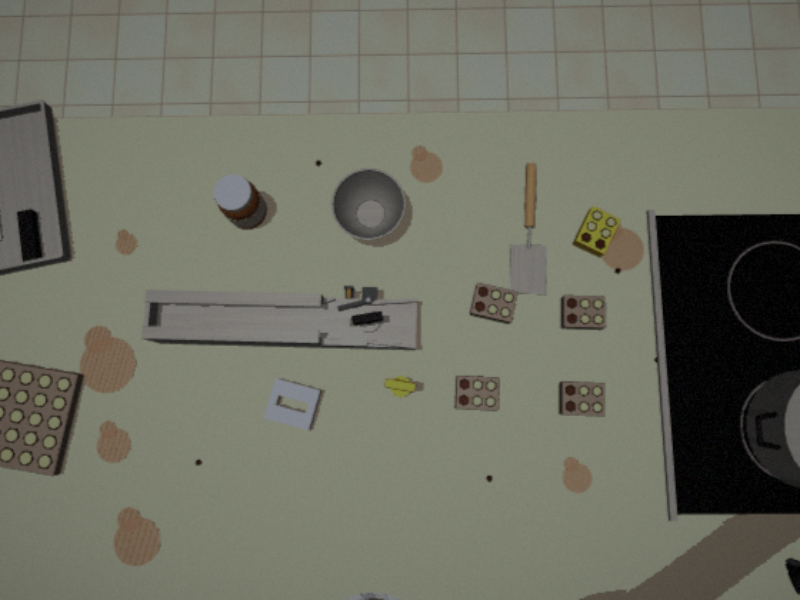

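View pics/scene0.png

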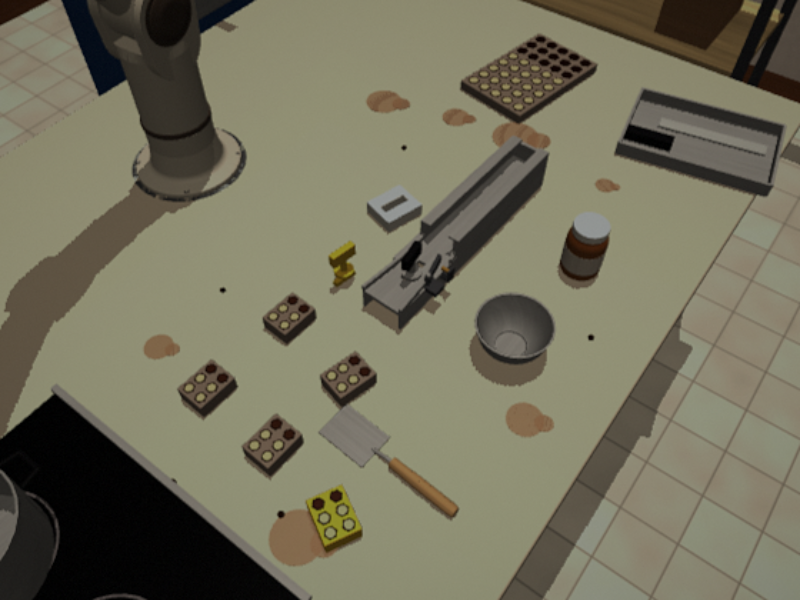

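The top view (800x600) shows four brown 2x3 moulds at about (494,303), (583,312), (478,393) and (582,398). The yellow mould at (598,231) and the yellow key at (400,386) are decoys. The black-handled key sits in the rail mouth at (367,318), and the white stand is at (293,404). The rail runs from its mouth on the right (y-) to its store on the left. The 8x5 tray at far left is not a 2x3 mould.

```bash
cat > meas.py <<'E'
from h import *
def rects(n="top"):
    p,d,i,T=grab(n); C=cloud(d,i,T); X,Y,Z=C[...,0],C[...,1],C[...,2]
    hsv=cv2.cvtColor(p,cv2.COLOR_BGR2HSV)
    return p,C,hsv
def comps(m,C,lo=60,hi=6000):
    n,l,st,ce=cv2.connectedComponentsWithStats(m.astype(np.uint8))
    for k in range(1,n):
        if not lo<st[k,4]<hi: continue
        P=C[l==k]; xy=P[:,:2].astype(np.float32)*1000
        (cx,cy),(w,h),a=cv2.minAreaRect(xy)
        # yaw of long side
        yaw=a if w>h else a+90
        yield k,l==k,ce[k],np.array([cx,cy]),sorted((w,h)),(yaw+90)%180-90,np.median(P[:,2])*1000
E
python3 - <<'E'
from meas import *
p,C,hsv=rects(); X,Y,Z=C[...,0],C[...,1],C[...,2]
print("bench z",np.median(Z[300:400,100:300])*1000)
H,S,V=hsv[...,0],hsv[...,1],hsv[...,2]
for name,m in (("z20-36",(Z>.020)&(Z<.036)&(X>.2)&(X<.8)),("z>78-95",(Z>.076)&(Z<.092)&(X<.8)),("z95-112",(Z>.095)&(Z<.115)&(X<.8)),("z40-50",(Z>.040)&(Z<.050)&(X<.8))):
    for k,mm,ce,c,wh,yaw,z in comps(m,C,30):
        print(name,np.round(ce),np.round(c),np.round(wh),round(yaw,1),round(z,1),"hsv",np.median(hsv[mm],axis=0), mm.sum())
cv2.imwrite("pics/crop.png",cv2.resize(p[190:300,80:400],(800,275),interpolation=cv2.INTER_CUBIC))
E
```

```text
bench z 0.33295211355321985
z20-36 [257. 151.] [760.   2.] [ 80. 105.] 89.6 27.9 hsv [18. 13. 71.] 298
z20-36 [ 25. 167.] [734. 614.] [114. 117.] -78.9 25.1 hsv [30. 22. 30.] 689
z20-36 [177. 153.] [759. 212.] [25. 68.] -54.2 27.2 hsv [16. 42. 51.] 55
z20-36 [418. 161.] [ 727. -402.] [57. 74.] -28.6 30.4 hsv [ 29. 158. 119.] 641
z20-36 [345. 211.] [ 600. -215.] [57. 72.] 76.5 30.5 hsv [ 14.  54. 101.] 653
z20-36 [409. 218.] [ 581. -371.] [56. 73.] 89.3 30.3 hsv [14. 57. 96.] 667
z20-36 [ 23. 291.] [408. 592.] [144. 175.] -9.6 24.4 hsv [15. 58. 95.] 3376
z20-36 [534. 299.] [ 384. -673.] [ 67. 187.] -4.3 28.5 hsv [30. 20. 36.] 242
z20-36 [281. 265.] [469. -54.] [ 8. 25.] 79.1 27.4 hsv [ 31. 151. 126.] 32
z20-36 [334. 275.] [ 444. -182.] [56. 72.] 86.3 30.5 hsv [ 14.  51. 106.] 691
z20-36 [204. 283.] [427. 135.] [70. 81.] 74.3 26.2 hsv [110.  23. 143.] 820
z20-36 [408. 279.] [ 432. -361.] [56. 73.] 87.4 30.7 hsv [ 14.  56. 100.] 714
z20-36 [280. 275.] [444. -50.] [11. 30.] 80.7 27.7 hsv [ 32. 148. 133.] 49
z>78-95 [171. 144.] [765. 218.] [38. 71.] -57.5 83.4 hsv [ 13. 184.  54.] 147
z>7
[... 213 characters left out ...]
. 151. 133.] 121
z>78-95 [539. 301.] [ 378. -642.] [ 6. 38.] -0.5 84.6 hsv [30. 20. 37.] 69
z>78-95 [549. 325.] [ 323. -660.] [ 7. 58.] 33.3 84.2 hsv [33. 15. 37.] 82
z95-112 [163. 136.] [773. 226.] [53. 62.] -89.7 109.5 hsv [110.  23. 142.] 510
z95-112 [257. 222.] [565.   1.] [14. 49.] -81.3 103.1 hsv [86. 29. 22.] 133
z95-112 [544. 299.] [ 389. -643.] [ 76. 158.] -5.6 109.4 hsv [45. 23. 34.] 457
z40-50 [238. 143.] [772.  53.] [ 9. 56.] -2.1 45.2 hsv [24. 13. 56.] 41
z40-50 [209. 222.] [591. 143.] [ 93. 450.] 85.5 45.2 hsv [ 18.  12. 127.] 3413
z40-50 [535. 278.] [ 436. -663.] [ 9. 75.] -35.8 44.2 hsv [30. 21. 35.] 57
z40-50 [537. 321.] [ 331. -654.] [ 5. 41.] 26.0 44.1 hsv [30. 19. 38.] 33
```

View pics/crop.png

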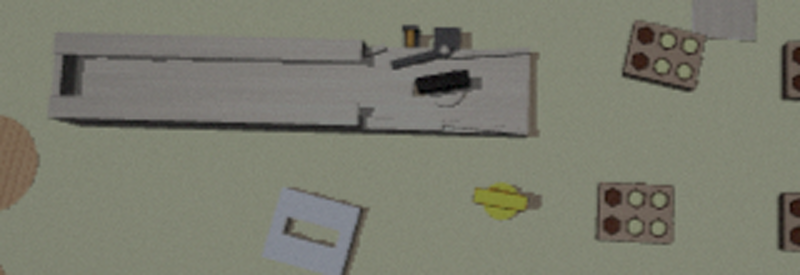

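The mould and stand heights match (30 and 26 mm), and the key's black handle top measures 103 mm at (0.565, 0.001). The handle appears to lie nearly along the lane, so I'll look closer with the wrist camera.

drive_tool([
  [3.6, -3.2, -0.9, 0, 0, 0],
  [3.6, -3.2, -0.9, 0, 0, 0],
  [3.6, -3.2, -0.9, 0, 0, 0],
  [3.6, -3.2, -0.9, 0, 0, 0],
  [3.6, -3.2, -0.9, 0, 0, 0],
  [3.6, -3.2, -0.9, 0, 0, 0],
  [3.6, -3.2, -0.9, 0, 0, 0],
  [3.6, -3.2, -0.9, 0, 0, 0],
  [3.6, -3.2, -0.9, 0, 0, 0],
  [3.6, -3.2, -0.9, 0, 0, 0],
  [3.6, -3.2, -0.9, 0, 0, 0],
  [3.6, -3.2, -0.9, 0, 0, 0],
], hand=0)

```text
clock: 1.35
ee_pos: [0.4978, -0.0981, 0.3398]
tool_rot: [180.0, 0.0, 20.3]
ft_force: [1.6, -0.9, -0.6]
width: 0.0858
gripper_force: 0.0
```

drive_tool([
  [0, 0, 0, 0, 0, -0.136],
  [0, 0, 0, 0, 0, -0.136],
  [0, 0, 0, 0, 0, -0.136],
  [0, 0, 0, 0, 0, -0.136],
  [0, 0, 0, 0, 0, -0.136],
  [0, 0, 0, 0, 0, -0.136],
  [0, 0, 0, 0, 0, -0.136],
  [0, 0, 0, 0, 0, -0.136],
  [0, 0, 0, 0, 0, -0.136],
  [0, 0, 0, 0, 0, 0],
  [0, 0, 0, 0, 0, 0],
])

```text
clock: 2.45
ee_pos: [0.4972, -0.0999, 0.3392]
tool_rot: [-180.0, -0.0, 90.2]
ft_force: [-0.3, 0.6, 0.6]
width: 0.0852
gripper_force: 0.0
```

```bash
python3 - <<'E'
from meas import *
s=sensors.get_state(); print({k:np.round(s[k],3).tolist() for k in("clock","q","ee_pos","tool_rot","ft_force")})
p,C,hsv=rects("wrist"); i,T=cam("wrist"); print(np.round(T,3).tolist(),i["fx"])
X,Y,Z=C[...,0],C[...,1],C[...,2]
cv2.imwrite("pics/w1.png",cv2.resize(p,(800,600)))
for name,m in (("z20-36",(Z>.020)&(Z<.036)),("z>78-95",(Z>.08)&(Z<.09)),("z98-112",(Z>.098)&(Z<.112)),("floor",(Z>.040)&(Z<.048)),("guide",(Z>.051)&(Z<.058)),("60+",(Z>.06)&(Z<.08))):
    for k,mm,ce,c,wh,yaw,z in comps(m,C,80,200000):
        print(name,np.round(ce),np.round(c,1),np.round(wh),round(yaw,1),round(z,1), mm.sum())
E
```

```text
{'clock': 2.45, 'q': [56.524, 12.566, -55.441, 100.349, 10.808, 72.755, -1.32], 'ee_pos': [0.497, -0.1, 0.339], 'tool_rot': [-179.983, -0.006, 90.188], 'ft_force': [-0.321, 0.606, 0.598]}
[[1.0, 0.005, 0.001, 0.496], [0.005, -0.954, -0.301, -0.023], [-0.001, 0.301, -0.954, 0.483], [0.0, 0.0, 0.0, 1.0]] 327.81660381000506
z20-36 [230.   4.] [427.6  94.6] [12. 50.] -0.7 26.9 271
z20-36 [509.  82.] [779.3   4. ] [ 88. 105.] -84.1 28.5 2184
z20-36 [257. 128.] [465.9 -52.4] [12. 32.] 79.9 29.2 184
z20-36 [243. 217.] [ 442.7 -180.4] [56. 72.] 86.4 31.3 1840
z20-36 [348. 239.] [ 599.  -213.4] [56. 72.] 76.4 31.1 1789
z20-36 [477. 282.] [ 805.9 -287.8] [11. 83.] -5.1 20.7 162
z20-36 [240. 321.] [ 432.  -360.4] [55. 74.] 87.5 31.2 1412
z20-36 [331. 326.] [ 581.1 -370. ] [56. 73.] 87.6 31.0 1417
z>78-95 [376.   2.] [595.9  82.4] [ 5. 21.] -0.3 85.9 115
z>78-95 [246. 130.] [454.9 -50.4] [13. 50.] 79.4 81.2 417
z98-112 [343.  81.] [563.8   2.4] [14. 50.] -81.3 103.9 662
floor [337.  75.] [578.2   7.4] [ 95. 177.] 85.6 46.1 6602
floor [525.  79.] [782.5   4.3] [ 86. 112.] -85.3 44.2 847
floor [301.  99.] [523.1 -19.7] [ 5. 58.] 87.2 46.0 118
guide [371.  20.] [602.2  75.2] [10. 28.] -74.3 56.0 150
guide [307.  68.] [526.9   3.8] [ 12. 159.] 87.5 56.1 1024
guide [533.  78.] [785.   4.] [ 87. 118.] -87.2 54.5 816
guide [360. 111.] [594.6 -12.5] [ 10. 134.] -83.9 55.8 433
guide [328.  86.] [553.7   0.8] [15. 35.] -81.8 52.3 261
60+ [515.  79.] [766.6   2.4] [126. 128.] -70.7 65.0 1697
60+ [363.  63.] [591.8  25.7] [12. 60.] -73.8 63.3 390
60+ [386.  53.] [616.7  39. ] [15. 21.] -27.5 63.3 97
```

View pics/w1.png

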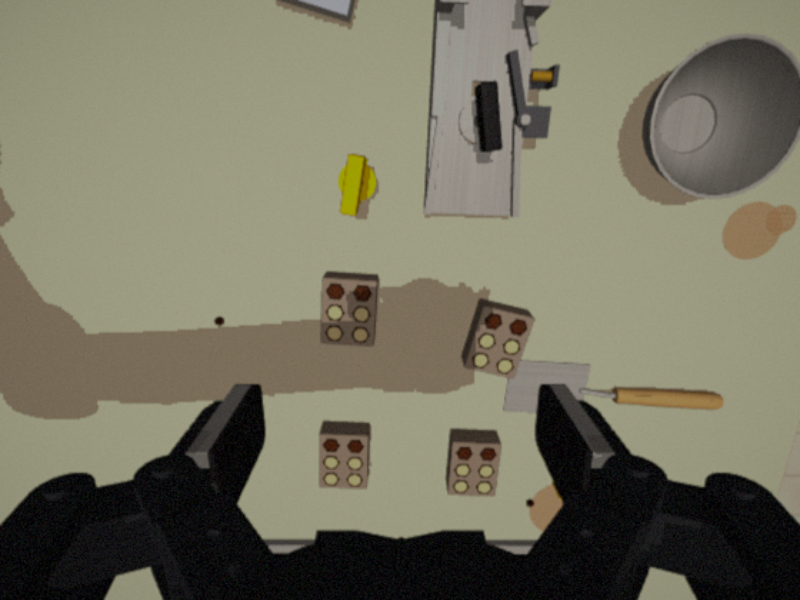

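The wrist view shows the key's black handle at (488,117), nearly parallel to the lane and about 10° off. The catch arm is on the +x side at (515,90). The four moulds are at (349,310), (498,338), (345,457) and (473,463). I'll go closer to see the slot and collar, and fit the rail line.

drive_tool([
  [2.3, 1.65, 3.75, 0, 0, 0],
  [2.3, 1.65, 3.75, 0, 0, 0],
  [2.3, 1.65, 3.75, 0, 0, 0],
  [2.3, 1.65, 3.75, 0, 0, 0],
  [0, 0, 0, 0, 0, 0],
  [0, 0, 0, 0, 0, 0],
])

```text
clock: 3.1
ee_pos: [0.5622, -0.0064, 0.1884]
tool_rot: [-179.9, -0.0, 90.4]
ft_force: [0.4, -0.3, 0.5]
width: 0.0853
gripper_force: 0.0
```

```bash
python3 - <<'E'
from meas import *
z=np.load("top0.npz"); C=cloud(z["d"],dict(fx=z["fx"],fy=z["fy"],cx=z["cx"],cy=z["cy"]),z["T"])
X,Y,Z=C[...,0],C[...,1],C[...,2]
m=(Z>.078)&(Z<.092)&(X>.5)&(X<.65)&(Y>.05)&(Y<.4)
ys=[];lo=[];hi=[]
for y in np.arange(.09,.35,.01):
    k=m&(abs(Y-y)<.005); ys.append(y);lo.append(np.percentile(X[k],2));hi.append(np.percentile(X[k],98))
ys,lo,hi=map(np.array,(ys,lo,hi))
for e in(lo,hi,(lo+hi)/2): a=np.polyfit(ys,e,1); print(np.round(a,4),"x at y.005",np.polyval(a,.005), "res",np.std(e-np.polyval(a,ys)))
print("width",np.median(hi-lo),"lip y range",np.percentile(Y[m],[.5,99.5]))
s=sensors.get_state(); print({k:np.round(s[k],3).tolist() for k in("clock","ee_pos","tool_rot")})
p,C,hsv=rects("wrist"); X,Y,Z=C[...,0],C[...,1],C[...,2]
cv2.imwrite("pics/w2.png",cv2.resize(p,(800,600)))
np.savez("w2.npz",C=C,p=p)
for name,m in (("z98-112",(Z>.098)&(Z<.112)),("collar",(Z>.0495)&(Z<.0535)&(abs(X-.564)<.03))):
    for k,mm,ce,c,wh,yaw,zz in comps(m,C,80,200000):
        print(name,np.round(ce),np.round(c,1),np.round(wh),round(yaw,1),round(zz,1), mm.sum())
k=(Z>.04)&(Z<.048)&(abs(X-.565)<.03);print("floor z",np.median(Z[k]),"floor end y",np.percentile(Y[k],[.3,1]))
E
```

```text
[0.0343 0.524 ] x at y.005 0.5241816986273418 res 0.0005216959963759197
[0.0366 0.6037] x at y.005 0.6038667527513006 res 0.0007897477281930257
[0.0355 0.5638] x at y.005 0.5640242256893211 res 0.00034734682274793386
width 0.07952809020771928 lip y range [0.0818425  0.37468919]
{'clock': 3.1, 'ee_pos': [0.562, -0.006, 0.188], 'tool_rot': [-179.859, -0.049, 90.434]}
z98-112 [284. 202.] [564.1   2.6] [14. 50.] -81.5 103.9 1264
collar [297. 185.] [576.4   4.2] [11. 32.] -81.5 52.0 333
collar [269. 189.] [5.503e+02 4.000e-01] [ 8. 29.] -81.2 52.0 205
floor z 0.046095743200928074 floor end y [-0.07767809 -0.07582917]
```

View pics/w2.png

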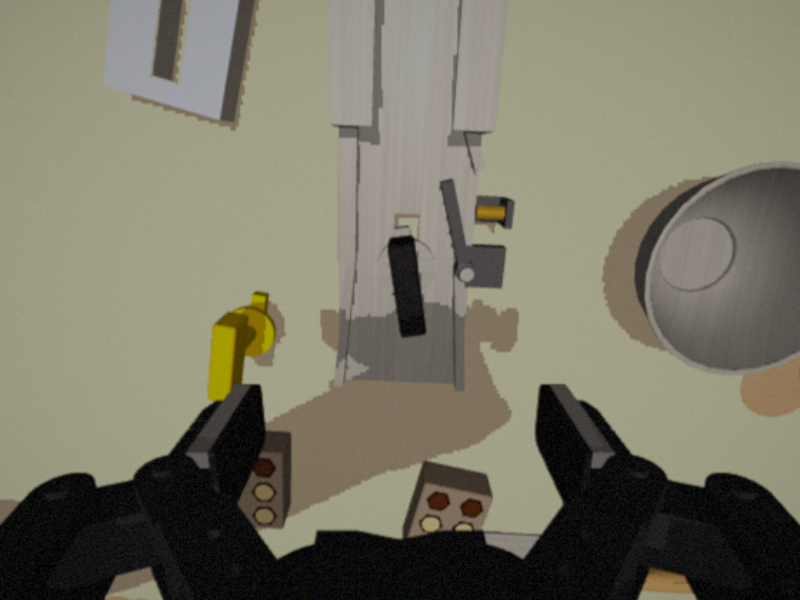

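The slot end shows at (407,220), with something grey inside it at (402,232). I'll zoom in on that to see how the crossbar lies.

```bash
python3 - <<'E'
from meas import *
z=np.load("w2.npz"); p=z["p"]; C=z["C"]
c=p[140:240,240:340]; c=cv2.convertScaleAbs(c,alpha=1.7); cv2.imwrite("pics/w2c.png",cv2.resize(c,(600,600),interpolation=cv2.INTER_CUBIC))
print((C[146:170:2,272:296:2,2]*1000).round().astype(int))
E
```

```text
[[ 46  47  45  46  46  47  46  45  46  46  45  45]
 [ 45  47  46  46  46  47  46  45  46  46  46  48]
 [ 46  47   1   2   1   1   1   1   0   1   1  47]
 [ 46  46   1   1   2   2   1   0   1   1   2  46]
 [ 45  45   1   1   1   2   1   1   2   1   1  46]
 [ 46  46   1   1   0   1   2   2   1   2   0  47]
 [ 46  46   2   1   2  24  26   2   2   1   0  46]
 [ 47  46  32  34  35  34  35   1   0   1   2  46]
 [ 47  47  33  36  34  34  35  35   2   1  39  46]
 [ 46  46  34  35  34  35  34  36   1   1  42  46]
 [ 46  80  81  83  84  85  85  87  86   0  43 332]
 [ 86  89  91  93  92  94  94  96  93  50  47  46]]
```

View pics/w2c.png

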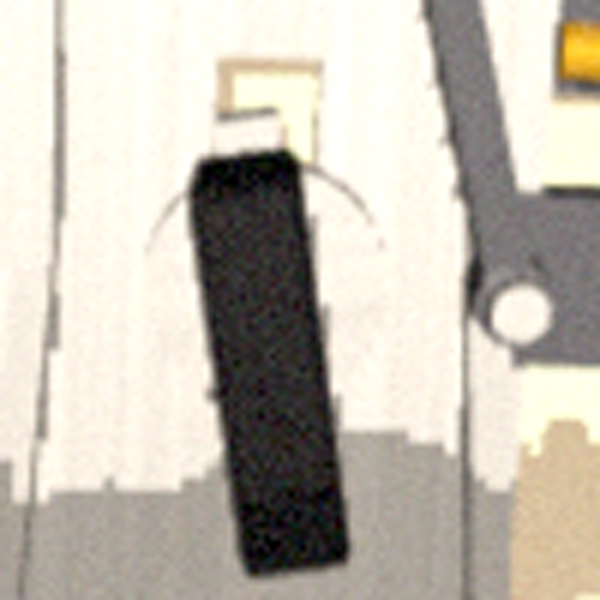

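The crossbar (top at z≈34 mm) lies under the slot at only about 10° to it, not square across as described. So only a ~10° turn frees it, and a full quarter turn would lock it instead. I'll check where the slot's end is relative to the key.

```bash
python3 - <<'E'
from meas import *
z=np.load("w2.npz"); C=z["C"]; X,Y,Z=C[...,0],C[...,1],C[...,2]
for c in range(277,294,2):
    col=Z[130:170,c]; r=130+np.where(col<.02)[0][0]-1; print(c,"floor edge y",round(Y[r,c]*1000,1),"x",round(X[r,c]*1000,1))
for r in range(151,158,2):
    row=Z[r,260:310]; k=np.where(row<.02)[0]; print(r,"slot x edges",X[r,260+k[0]-1]*1000,X[r,260+k[-1]+1]*1000,"y",Y[r,260+k[0]-1]*1000)
m=(Z>.031)&(Z<.037)&(abs(X-.564)<.02)&(Y>0)&(Y<.05); print("crossbar end y",Y[m].max()*1000,X[m].min()*1000,X[m].max()*1000)
# mouth end edge, lip front edge in this view
for x in(.545,.565,.585):
    k=(abs(X-x)<.003)&(Z>.04)&(Z<.05)&(Y<0); print("mouth end",x,Y[k].min())
for x in(.53,.598):
    k=(abs(X-x)<.004)&(Z>.08)&(Z<.09); print("lip start",x,Y[k].min(), np.median(Z[k]))
E
```

```text
277 floor edge y 35.2 x 557.8
279 floor edge y 35.2 x 559.6
281 floor edge y 35.3 x 561.3
283 floor edge y 35.3 x 563.0
285 floor edge y 35.3 x 564.7
287 floor edge y 35.3 x 566.5
289 floor edge y 35.2 x 568.2
291 floor edge y 35.3 x 569.9Traceback (most recent call last):
  File "<stdin>", line 4, in <module>
IndexError: index 0 is out of bounds for axis 0 with size 0
```

The slot runs to y≈35.3 mm, so its centre is about (0.564, 0.0093). The key sits 6.7 mm upstream and 10.5° off. I'll grasp the handle.

drive_tool([
  [0, 0, 0, 0, 0, -0.141],
  [0.86, 0.32, 0, 0, 0, 0],
  [0, 0, 3.9, 0, 0, 0],
  [0, 0, 3.9, 0, 0, 0],
  [0, 0, 3.9, 0, 0, 0],
  [0, 0, 0, 0, 0, 0],
  [0, 0, 0, 0, 0, 0],
])

```text
clock: 3.85
ee_pos: [0.5653, 0.0015, 0.0736]
tool_rot: [180.0, 0.0, 98.3]
ft_force: [-0.4, 0.6, 1.1]
width: 0.0855
gripper_force: 0.0
```

drive_tool([
  [0, 0, 0, 0, 0, 0],
  [0, 0, 0, 0, 0, 0],
  [0, 0, 0, 0, 0, 0],
  [0, 0, 0, 0, 0, 0],
  [0, 0, 0, 0, 0, 0],
  [0, 0, 0, 0, 0, 0],
  [0, 0, 0, 0, 0, 0],
  [0, 0, 0, 0, 0, 0],
  [0, 0, 0, 0, 0, 0],
  [0, 0, 0, 0, 0, 0],
], hand=1, newtons=60)

```text
clock: 4.85
ee_pos: [0.5651, 0.0016, 0.0728]
tool_rot: [180.0, 0.0, 98.5]
ft_force: [-0.1, -0.3, 5.9]
width: 0.0128
gripper_force: 61.7
```

drive_tool([
  [0, 0, -0.1, 0, 0, 0.06],
  [0, 0, 0, 0, 0, 0.06],
  [0, 0, 0, 0, 0, 0.063],
  [0.35, -0.03, 0, 0, 0, 0],
  [0.35, -0.03, 0, 0, 0, 0],
  [0, 0, 0, 0, 0, 0],
  [0, 0, 0, 0, 0, 0],
])

```text
clock: 5.55
ee_pos: [0.564, 0.0092, 0.0731]
tool_rot: [-180.0, -0.0, 88.1]
ft_force: [0.6, -0.4, -1.8]
width: 0.0129
gripper_force: 60.6
```

drive_tool([
  [0, 0, -0.4, 0, 0, 0],
  [0, 0, -0.4, 0, 0, 0],
  [0, 0, -0.4, 0, 0, 0],
  [0, 0, 0, 0, 0, 0],
])

```text
clock: 5.95
ee_pos: [0.565, 0.0086, 0.0862]
tool_rot: [179.9, 0.0, 88.0]
ft_force: [1.6, -0.2, -2.5]
width: 0.0126
gripper_force: 60.5
```

It's free, with only the key's weight on the wrist. I'll raise it and go above the stand.

drive_tool([
  [0, 0, -3, 0, 0, 0],
  [0, 0, -4, 0, 0, 0],
  [0, 0, -4, 0, 0, 0],
  [0, 0, 0, 0, 0, 0.12],
  [0, 0, 0, 0, 0, 0.119],
  [2.1, -4.17, 0, 0, 0, 0],
  [2.1, -4.17, 0, 0, 0, 0],
  [2.1, -4.17, 0, 0, 0, 0],
  [2.1, -4.17, 0, 0, 0, 0],
  [0, 0, 0, 0, 0, 0],
  [0, 0, 0, 0, 0, 0],
])

```text
clock: 7.05
ee_pos: [0.426, 0.1351, 0.1957]
tool_rot: [179.9, 0.1, 74.5]
ft_force: [-0.0, -0.6, -1.5]
width: 0.013
gripper_force: 60.5
```

```bash
python3 - <<'E'
from meas import *
s=sensors.get_state(); print({k:np.round(s[k],4).tolist() for k in("clock","ee_pos","tool_rot","ft_force","width")})
p,C,hsv=rects("wrist"); X,Y,Z=C[...,0],C[...,1],C[...,2]
cv2.imwrite("pics/w3.png",cv2.resize(p,(800,600))); np.savez("w3.npz",C=C,p=p)
for name,m in (("stand",(Z>.0235)&(Z<.031)&(hsv[...,1]<60)&(abs(Y-.135)<.1)),("handle",(hsv[...,2]<40)&(Z>.19)&(Z<.26)),("inslot",(Z<.01)&(np.hypot(X-.427,Y-.135)<.032))):
    for k,mm,ce,c,wh,yaw,zz in comps(m,C,60,200000):
        print(name,np.round(ce),np.round(c,1),np.round(wh),round(yaw,1),round(zz,1), mm.sum())
E
```

```text
{'clock': 7.05, 'ee_pos': [0.426, 0.1351, 0.1957], 'tool_rot': [179.9047, 0.0516, 74.4759], 'ft_force': [-0.0453, -0.6482, -1.5028], 'width': 0.013}
stand [380. 146.] [526.5 135.2] [  1. 200.] 88.1 27.5 450
stand [281. 182.] [426.3 136.1] [70. 80.] 74.5 27.1 4545
handle [280. 324.] [426.6 137. ] [50. 92.] 3.1 248.3 17352
inslot [281. 179.] [426.4 137.3] [16. 43.] 74.9 1.2 634
```

View pics/w3.png

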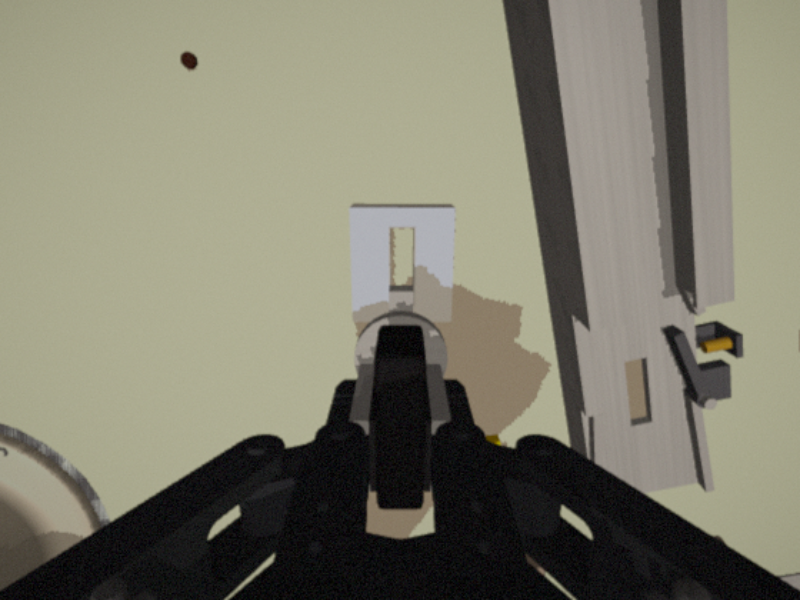

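The wrist view shows the key held upright. Its crossbar end is at (402,296), in line with the stand slot at column 402. One check of the key's offset along the tool x axis before lowering.

```bash
python3 - <<'E'
from meas import *
z=np.load("w3.npz"); C=z["C"]; t=np.array([.426,.1351]); a=np.radians(74.48); ux=np.array([np.cos(a),np.sin(a)]); uy=np.array([np.sin(a),-np.cos(a)])
d=(C[...,:2]-t); tx=d@ux*1000; ty=d@uy*1000; Z=C[...,2]*1000
m=(Z>150)&(Z<162)&(abs(ty)<12)&(tx>10)&(tx<40); print("bar end tx",np.percentile(tx[m],[50,95,100]),"ty",np.percentile(ty[m],[2,98]),np.median(Z[m]),m.sum())
m=(Z>168)&(Z<178)&(abs(ty)<25)&(tx>0)&(tx<40); print("collar front tx",np.percentile(tx[m],[95,100]),"ty",np.percentile(ty[m],[1,99]),np.median(Z[m]),m.sum())
m=(Z>218)&(Z<230)&(abs(ty)<8)&(tx>0)&(tx<40); print("handle tx",np.percentile(tx[m],[1,99,100]),np.median(Z[m]),m.sum())
d=np.array([.4263,.1361])-t; print("stand in tool",d@ux*1000,d@uy*1000)
E
```

```text
bar end tx [19.32974541 22.51743352 22.80361371] ty [-5.75450604  3.63806194] 156.79119075009194 291
collar front tx [17.96016734 18.58024423] ty [-18.01229404  15.9417054 ] 174.78693838918363 1006
handle tx [ 0.27173944 25.71014278 26.03402193] 226.71644414941022 2427
stand in tool 1.0438095297939811 0.021486402939605454
```

drive_tool([
  [0.05, 0.1, 3.5, 0, 0, 0],
  [0, 0, 3.5, 0, 0, 0],
  [0, 0, 3, 0, 0, 0],
  [0, 0, 1, 0, 0, 0],
  [0, 0, 0, 0, 0, 0],
  [0, 0, 0, 0, 0, 0],
])

```text
clock: 7.7
ee_pos: [0.4287, 0.135, 0.0861]
tool_rot: [180.0, -0.1, 74.3]
ft_force: [0.4, 0.2, -1.7]
width: 0.013
gripper_force: 60.4
```

drive_tool([
  [0, 0, 0.5, 0, 0, 0],
  [0, 0, 0.5, 0, 0, 0],
  [0, 0, 0.5, 0, 0, 0],
  [0, 0, 0.5, 0, 0, 0],
  [0, 0, 0, 0, 0, 0],
])

```text
clock: 8.2
ee_pos: [0.4271, 0.1346, 0.0647]
tool_rot: [-179.9, 0.0, 74.3]
ft_force: [-0.8, 0.5, -3.0]
width: 0.0131
gripper_force: 60.5
```

drive_tool([
  [0, 0, 0.4, 0, 0, 0],
  [0, 0, 0.4, 0, 0, 0],
  [0, 0, 0.2, 0, 0, 0],
  [0, 0, 0, 0, 0, 0],
])

```text
clock: 8.6
ee_pos: [0.4273, 0.1348, 0.055]
tool_rot: [-180.0, 0.0, 74.3]
ft_force: [0.0, -0.3, -2.2]
width: 0.0135
gripper_force: 60.5
```

drive_tool([
  [0, 0, 0, 0, 0, 0],
  [0, 0, 0, 0, 0, 0],
  [0, 0, 0, 0, 0, 0],
  [0, 0, 0, 0, 0, 0],
  [0, 0, 0, 0, 0, 0],
  [0, 0, 0, 0, 0, 0],
  [0, 0, 0, 0, 0, 0],
  [0, 0, 0, 0, 0, 0],
], hand=0)

```text
clock: 9.4
ee_pos: [0.4276, 0.1348, 0.0553]
tool_rot: [180.0, -0.0, 74.3]
ft_force: [0.4, 0.1, -1.2]
width: 0.0856
gripper_force: 0.0
```

drive_tool([
  [0, 0, -4, 0, 0, 0],
  [0, 0, -4, 0, 0, 0],
  [0, 0, -4, 0, 0, 0],
  [0, 0, -4, 0, 0, 0],
  [0, 0, 0, 0, 0, 0],
])

```text
clock: 9.9
ee_pos: [0.4308, 0.1363, 0.22]
tool_rot: [179.5, -0.2, 74.3]
ft_force: [1.2, -0.4, -0.3]
width: 0.0855
gripper_force: 0.0
```

```bash
python3 - <<'E'
from meas import *
s=sensors.get_state(); print({k:np.round(s[k],4).tolist() for k in("clock","q","ee_pos","tool_rot","ft_force","width")})
for n in("wrist","top"):
    p,C,hsv=rects(n); X,Y,Z=C[...,0],C[...,1],C[...,2]
    for name,m in (("key",(hsv[...,2]<60)&(Z>.07)&(Z<.1)&(np.hypot(X-.427,Y-.135)<.06)),("mould",(Z>.024)&(Z<.036)&(X>.38)&(X<.66)&(Y<-.1))):
      for k,mm,ce,c,wh,yaw,zz in comps(m,C,60,200000):
        print(n,name,np.round(ce),np.round(c,1),np.round(wh),round(yaw,1),round(zz,1), mm.sum())
E
```

```text
{'clock': 9.9, 'q': [29.6791, 13.236, -56.4833, 116.4562, 13.4801, 56.4009, -49.2433], 'ee_pos': [0.4308, 0.1363, 0.22], 'tool_rot': [179.5181, -0.174, 74.3108], 'ft_force': [1.1784, -0.3657, -0.3058], 'width': 0.0855}
wrist key [275. 197.] [426.2 136.6] [13. 48.] 74.4 84.9 829
wrist mould [362. 384.] [ 459.  -150.2] [12. 27.] -4.9 29.3 133
wrist mould [466. 410.] [ 589.9 -223.9] [41. 47.] -9.6 31.0 605
top key [202. 283.] [426.7 131.4] [13. 44.] 74.3 83.8 111
top mould [346. 211.] [ 599.8 -214.7] [57. 72.] 76.9 30.5 644
top mould [409. 218.] [ 582.1 -370. ] [57. 73.] 88.3 30.7 658
top mould [334. 275.] [ 443.7 -181.8] [56. 73.] 86.2 30.5 675
top mould [408. 279.] [ 432.4 -361.1] [56. 72.] 87.3 30.8 702
top mould [530. 284.] [ 420.7 -654.1] [11. 82.] -25.3 30.2 71
```

The key is parked upright (handle top 84 mm, centred on the stand). Next is mould A at (0.444, -0.181), yaw 86°.

drive_tool([
  [0, 0, 0, 0, 0, -0.104],
  [0, 0, 0, 0, 0, -0.104],
  [-4.5, 0.48, 0, 0, 0, 0],
  [-4.5, 0.48, 0, 0, 0, 0],
  [-4.5, 0.48, 0, 0, 0, 0],
  [-4.5, 0.48, 0, 0, 0, 0],
  [-4.5, 0.48, 0, 0, 0, 0],
  [-4.5, 0.48, 0, 0, 0, 0],
  [-4.5, 0.48, 0, 0, 0, 0],
  [0, 0, 0, 0, 0, 0],
])

```text
clock: 11.0
ee_pos: [0.4384, -0.1884, 0.2132]
tool_rot: [-179.8, -0.0, 85.7]
ft_force: [-0.1, 0.7, -0.7]
width: 0.085
gripper_force: 0.0
```

drive_tool([
  [0, 0, 4, 0, 0, 0],
  [0, 0, 4, 0, 0, 0],
  [0, 0, 4, 0, 0, 0],
  [0, 0, 4, 0, 0, 0],
  [0, 0, 2, 0, 0, 0],
  [0, 0, 0, 0, 0, 0],
  [0, 0, 0, 0, 0, 0],
])

```text
clock: 11.7
ee_pos: [0.4396, -0.1804, 0.0346]
tool_rot: [-179.9, -0.1, 86.3]
ft_force: [1.0, -0.2, 1.0]
width: 0.0853
gripper_force: 0.0
```

drive_tool([
  [-0.1, 0.35, 1.2, 0, 0, 0],
  [0, 0, 1.2, 0, 0, 0],
  [0, 0, 0, 0, 0, 0],
  [0, 0, 0, 0, 0, 0],
])

```text
clock: 12.1
ee_pos: [0.4436, -0.1829, 0.0112]
tool_rot: [-180.0, -0.0, 86.2]
ft_force: [1.1, -0.3, -0.1]
width: 0.0854
gripper_force: 0.0
```

drive_tool([
  [0, 0, 0, 0, 0, 0],
  [0, 0, 0, 0, 0, 0],
  [0, 0, 0, 0, 0, 0],
  [0, 0, 0, 0, 0, 0],
  [0, 0, 0, 0, 0, 0],
  [0, 0, 0, 0, 0, 0],
  [0, 0, 0, 0, 0, 0],
], hand=1, newtons=40)

```text
clock: 12.8
ee_pos: [0.4441, -0.1831, 0.012]
tool_rot: [180.0, 0.0, 86.2]
ft_force: [-1.5, 0.8, 5.3]
width: 0.055
gripper_force: 42.6
```

drive_tool([
  [0, 0, -2, 0, 0, 0],
  [0, 0, -4, 0, 0, 0],
  [0, 0, -4, 0, 0, 0],
  [0, 0, -2, 0, 0, 0],
  [0, 0, 0, 0, 0, -0.03],
  [0, 0, 0, 0, 0, 0],
])

```text
clock: 13.4
ee_pos: [0.4432, -0.1833, 0.1311]
tool_rot: [-180.0, 0.0, 88.0]
ft_force: [-0.2, 0.5, -2.3]
width: 0.0551
gripper_force: 44.0
```

drive_tool([
  [3.83, 2.85, 0, 0, 0, 0],
  [3.83, 2.85, 0, 0, 0, 0],
  [3.83, 2.85, 0, 0, 0, 0],
  [3.83, 2.85, 0, 0, 0, 0],
  [0, 0, 0, 0, 0, 0],
  [0, 0, 2, 0, 0, 0],
  [0, 0, 2, 0, 0, 0],
  [0, 0, 1.5, 0, 0, 0],
  [0, 0, 0, 0, 0, 0],
  [0, 0, 0, 0, 0, 0],
])

```text
clock: 14.4
ee_pos: [0.5625, -0.0338, 0.0756]
tool_rot: [-179.9, -0.0, 87.9]
ft_force: [-0.6, -0.1, -2.6]
width: 0.0547
gripper_force: 43.9
```

drive_tool([
  [0, 0, 0.9, 0, 0, 0],
  [0, 0, 0.5, 0, 0, 0],
  [0, 0, 0.4, 0, 0, 0],
  [0, 0, 0, 0, 0, 0],
])

```text
clock: 14.8
ee_pos: [0.5628, -0.0341, 0.0579]
tool_rot: [-180.0, 0.0, 87.9]
ft_force: [0.4, -0.1, -2.3]
width: 0.055
gripper_force: 44.0
```

drive_tool([
  [0, 0, 0, 0, 0, 0],
  [0, 0, 0, 0, 0, 0],
  [0, 0, 0, 0, 0, 0],
  [0, 0, 0, 0, 0, 0],
  [0, 0, 0, 0, 0, 0],
  [0, 0, 0, 0, 0, 0],
], hand=0)

```text
clock: 15.4
ee_pos: [0.5632, -0.034, 0.0584]
tool_rot: [180.0, 0.0, 87.9]
ft_force: [-0.2, -0.3, 1.1]
width: 0.0855
gripper_force: 0.0
```

drive_tool([
  [0, 0, -3, 0, 0, 0],
  [0, 0, -3, 0, 0, 0],
  [-3.5, 0, 0, 0, 0, 0],
  [-3.5, 0, 0, 0, 0, 0],
  [0, 0, 0, 0, 0, 0],
  [0, 0, 0, 0, 0, 0],
  [0, 0, 0, 0, 0, 0],
], hand=1, newtons=40)

```text
clock: 16.1
ee_pos: [0.5606, -0.1027, 0.1183]
tool_rot: [180.0, -0.1, 88.0]
ft_force: [0.3, 0.9, -0.9]
width: -0.0002
gripper_force: 0.0
```

```bash
python3 - <<'E'
from meas import *
s=sensors.get_state(); print({k:np.round(s[k],4).tolist() for k in("clock","ee_pos","tool_rot","ft_force","width")})
p,C,hsv=rects("top"); X,Y,Z=C[...,0],C[...,1],C[...,2]
print([ (np.round(c,1),np.round(wh),round(yaw,1),round(zz,1)) for k,mm,ce,c,wh,yaw,zz in comps((Z>.07)&(Z<.08)&(abs(X-.563)<.05)&(Y<.08),C,60)])
p,d,i,T=grab("wrist"); cv2.imwrite("pics/w4.png",cv2.resize(p,(800,600)))
E
```

```text
{'clock': 16.1, 'ee_pos': [0.5606, -0.1027, 0.1183], 'tool_rot': [179.9968, -0.0503, 87.9929], 'ft_force': [0.3154, 0.9481, -0.8917], 'width': -0.0002}
[(array([562.6, -31.8]), array([56., 69.]), 89.4, np.float64(75.4))]
```

View pics/w4.png

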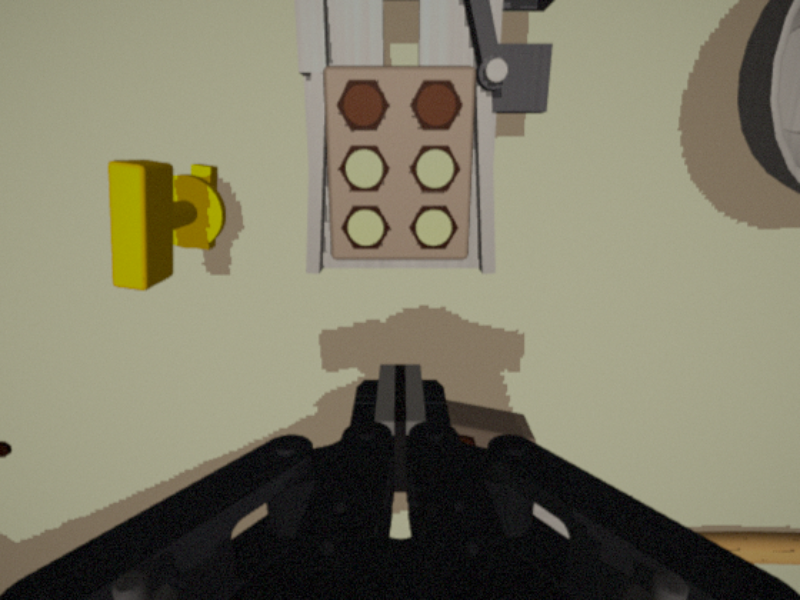

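Mould A sits level in the mouth (top 75.4 mm), with its rear edge at row 259. The closed fingers are centred behind it at column 400. Now push.

drive_tool([
  [0, -0.05, 3.4, 0, 0, 0],
  [0, 0, 3.3, 0, 0, 0],
  [0, 0, 0, 0, 0, 0],
  [1.5, 0, 0, 0, 0, 0],
  [1.5, 0, 0, 0, 0, 0],
  [1.5, 0, 0, 0, 0, 0],
  [1.5, 0, 0, 0, 0, 0],
  [1.5, 0, 0, 0, 0, 0],
  [1.0, 0, 0, 0, 0, 0],
  [0, 0, 0, 0, 0, 0],
])

```text
clock: 17.2
ee_pos: [0.5641, -0.0183, 0.053]
tool_rot: [179.9, 0.1, 88.0]
ft_force: [-0.9, -3.3, 2.3]
width: 0.0001
gripper_force: 1.6
```

drive_tool([
  [1.0, 0, 0, 0, 0, 0],
  [1.0, 0, 0, 0, 0, 0],
  [1.0, 0, 0, 0, 0, 0],
  [1.0, 0, 0, 0, 0, 0],
  [0, 0, 0, 0, 0, 0],
])

```text
clock: 17.7
ee_pos: [0.5645, 0.022, 0.0524]
tool_rot: [180.0, 0.1, 88.0]
ft_force: [-0.7, -3.3, 1.5]
width: 0.0
gripper_force: 1.3
```

drive_tool([
  [1.0, 0, 0, 0, 0, 0],
  [1.0, 0, 0, 0, 0, 0],
  [0.7, 0, 0, 0, 0, 0],
  [0.5, 0, 0, 0, 0, 0],
  [0, 0, 0, 0, 0, 0],
])

```text
clock: 18.2
ee_pos: [0.5662, 0.0555, 0.052]
tool_rot: [179.9, -0.1, 88.1]
ft_force: [0.4, 0.6, 0.2]
width: 0.0003
gripper_force: 0.0
```

```bash
python3 - <<'E'
from meas import *
s=sensors.get_state(); print({k:np.round(s[k],4).tolist() for k in("clock","ee_pos","tool_rot","ft_force","width")})
p,d,i,T=grab("wrist"); cv2.imwrite("pics/w5.png",cv2.resize(p[:300],(800,429)))
E
```

```text
{'clock': 18.2, 'ee_pos': [0.5662, 0.0555, 0.052], 'tool_rot': [179.9103, -0.1149, 88.0685], 'ft_force': [0.3953, 0.5609, 0.2422], 'width': 0.0003}
```

View pics/w5.png

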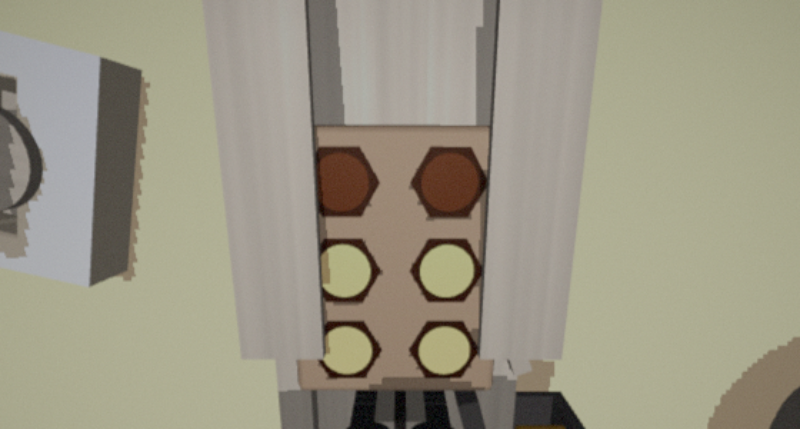

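The push force dropped to zero, so mould A seems past the catch. I'll retreat and check from the top camera while going to mould B at (0.600, -0.215), yaw 76.6°.

drive_tool([
  [-1.5, 0, 0, 0, 0, 0],
  [-0.5, 0, -4, 0, 0, 0],
  [0, 0, -4, 0, 0, 0],
  [0, 0, -4, 0, 0, 0],
  [0, 0, 0, 0, 0, 0.1],
  [0, 0, 0, 0, 0, 0.1],
  [-3.9, 1.52, 0, 0, 0, 0],
  [-3.9, 1.52, 0, 0, 0, 0],
  [-3.9, 1.52, 0, 0, 0, 0],
  [-3.9, 1.52, 0, 0, 0, 0],
  [-3.9, 1.52, 0, 0, 0, 0],
  [-3.9, 1.52, 0, 0, 0, 0],
], hand=0)

```text
clock: 19.45
ee_pos: [0.5984, -0.219, 0.1712]
tool_rot: [-180.0, 0.0, 76.4]
ft_force: [0.0, -0.1, 0.1]
width: 0.0852
gripper_force: 0.0
```

```bash
cat > chk.py <<'E'
from meas import *
s=sensors.get_state(); print({k:np.round(s[k],4).tolist() for k in("clock","ee_pos","tool_rot","ft_force","width")})
p,C,hsv=rects("top"); X,Y,Z=C[...,0],C[...,1],C[...,2]
o=np.array([.5658,.0573]); e=np.array([.0354,.9994]); n=np.array([.9994,-.0354])
ry=((C[...,:2]-o)@e)*1000; rx=((C[...,:2]-o)@n)*1000
m=(abs(rx)<12)&(Z>.068)&(Z<.08)&(ry>-140)&(ry<315)
if m.sum()>20: print("in-rail mould tops rail y",np.percentile(ry[m],[1,99]).round(1))
m=(Z>.055)&(Z<.068)&(ry>-9)&(ry<4)&(rx>0)&(rx<60); print("nose rx",np.percentile(rx[m],[2,50]).round(1) if m.sum()>3 else m.sum(), m.sum())
for k,mm,ce,c,wh,yaw,zz in comps((Z>.022)&(Z<.038)&(X>.36)&(X<.7)&(Y<-.09)&(Y>-.5)&(hsv[...,1]<110),C,300,1500): print("mould",np.round(c,1),np.round(wh),round(yaw,1),round(zz,1))
m=(Z>.07)&(Z<.1)&(np.hypot(X-.427,Y-.135)<.05);print("key top",np.percentile(Z[m],95).round(4))
E
python3 chk.py
```

```text
{'clock': 19.45, 'ee_pos': [0.5984, -0.219, 0.1712], 'tool_rot': [-179.9972, 0.0123, 76.4116], 'ft_force': [0.0136, -0.1469, 0.073], 'width': 0.0852}
in-rail mould tops rail y [  8.  311.7]
nose rx [18.5 22.6] 9
mould [ 602.8 -203.8] [50. 57.] -13.4 30.3
key top 0.0872
```

Mould A is in the store (rear at rail y≈8) and the nose is closed at 18.5 mm. Now grasp B.

drive_tool([
  [0.45, 0.05, 4, 0, 0, 0],
  [0, 0, 4, 0, 0, 0],
  [0, 0, 4, 0, 0, 0],
  [0, 0, 2.5, 0, 0, 0],
  [0, 0, 1.3, 0, 0, 0],
  [0, 0, 0, 0, 0, 0],
  [0, 0, 0, 0, 0, 0],
])

```text
clock: 20.2
ee_pos: [0.6014, -0.2119, 0.0144]
tool_rot: [179.9, -0.0, 76.5]
ft_force: [-0.5, 0.2, 0.7]
width: 0.0857
gripper_force: 0.0
```

drive_tool([
  [0, 0, 0, 0, 0, 0],
  [0, 0, 0, 0, 0, 0],
  [0, 0, 0, 0, 0, 0],
  [0, 0, 0, 0, 0, 0],
  [0, 0, 0, 0, 0, 0],
  [0, 0, 0, 0, 0, 0],
  [0, 0, 0, 0, 0, 0],
], hand=1, newtons=40)

```text
clock: 20.9
ee_pos: [0.6017, -0.212, 0.0152]
tool_rot: [179.9, 0.0, 76.5]
ft_force: [-1.5, 0.1, 6.7]
width: 0.055
gripper_force: 43.2
```

drive_tool([
  [0, 0, -2, 0, 0, 0],
  [0, 0, -4, 0, 0, 0],
  [0, 0, -4, 0, 0, 0],
  [0, 0, -2, 0, 0, 0],
  [0, 0, 0, 0, 0, -0.1],
  [0, 0, 0, 0, 0, -0.1],
  [0, 0, 0, 0, 0, 0],
  [0, 0, 0, 0, 0, 0],
])

```text
clock: 21.7
ee_pos: [0.6006, -0.2116, 0.1341]
tool_rot: [180.0, 0.0, 87.8]
ft_force: [-0.8, -0.8, -0.8]
width: 0.0546
gripper_force: 42.9
```

drive_tool([
  [4.45, -1.11, 0, 0, 0, 0],
  [4.45, -1.11, 0, 0, 0, 0],
  [4.45, -1.11, 0, 0, 0, 0],
  [4.45, -1.11, 0, 0, 0, 0],
  [0, 0, 0, 0, 0, 0],
  [0, 0, 2, 0, 0, 0],
  [0, 0, 2, 0, 0, 0],
  [0, 0, 1.6, 0, 0, 0],
  [0, 0, 0, 0, 0, 0],
  [0, 0, 0, 0, 0, 0],
])

```text
clock: 22.7
ee_pos: [0.5626, -0.0319, 0.0773]
tool_rot: [-180.0, -0.0, 87.9]
ft_force: [0.5, 0.0, -1.4]
width: 0.0552
gripper_force: 42.9
```

drive_tool([
  [0, 0, 0.8, 0, 0, 0],
  [0, 0, 0.5, 0, 0, 0],
  [0, 0, 0.35, 0, 0, 0],
  [0, 0, 0, 0, 0, 0],
])

```text
clock: 23.1
ee_pos: [0.5626, -0.0321, 0.0606]
tool_rot: [-180.0, -0.0, 87.9]
ft_force: [-0.3, 0.5, -1.0]
width: 0.0549
gripper_force: 42.9
```

drive_tool([
  [0, 0, 0, 0, 0, 0],
  [0, 0, 0, 0, 0, 0],
  [0, 0, 0, 0, 0, 0],
  [0, 0, 0, 0, 0, 0],
  [0, 0, 0, 0, 0, 0],
  [0, 0, 0, 0, 0, 0],
], hand=0)

```text
clock: 23.7
ee_pos: [0.5627, -0.0321, 0.0609]
tool_rot: [180.0, 0.0, 87.9]
ft_force: [-0.0, -0.6, -0.4]
width: 0.0856
gripper_force: 0.0
```

drive_tool([
  [0, 0, -3, 0, 0, 0],
  [0, 0, -3, 0, 0, 0],
  [-3.5, 0, 0, 0, 0, 0],
  [-3.5, 0, 0, 0, 0, 0],
  [0, 0, 0, 0, 0, 0],
  [0, 0, 0, 0, 0, 0],
  [0, 0, 0, 0, 0, 0],
], hand=1, newtons=40)

```text
clock: 24.4
ee_pos: [0.5601, -0.1009, 0.1208]
tool_rot: [180.0, -0.0, 88.0]
ft_force: [0.4, 0.4, 0.2]
width: -0.0004
gripper_force: 0.0
```

```bash
python3 chk.py; python3 - <<'E'
from meas import *
p,C,hsv=rects("top"); X,Y,Z=C[...,0],C[...,1],C[...,2]
print([ (np.round(c,1),np.round(wh),round(yaw,1),round(zz,1)) for k,mm,ce,c,wh,yaw,zz in comps((Z>.07)&(Z<.08)&(abs(X-.563)<.05)&(Y<.06),C,60)])
E
```

```text
{'clock': 24.4, 'ee_pos': [0.5601, -0.1009, 0.1208], 'tool_rot': [179.9962, -0.0479, 87.9979], 'ft_force': [0.4114, 0.44, 0.1679], 'width': -0.0004}
in-rail mould tops rail y [-124.   310.8]
nose rx [18.6 22.9] 9
mould [ 581.7 -370.3] [57. 71.] 88.7 30.5
mould [ 432.4 -361.2] [56. 72.] 87.4 30.6
key top 0.0872
[(array([561.6, -34.6]), array([56., 71.]), 87.3, np.float64(75.4))]
```

B is level in the mouth; push.

drive_tool([
  [0, 0, 3.5, 0, 0, 0],
  [0, 0, 3.4, 0, 0, 0],
  [0, 0, 0, 0, 0, 0],
  [1.5, 0, 0, 0, 0, 0],
  [1.5, 0, 0, 0, 0, 0],
  [1.5, 0, 0, 0, 0, 0],
  [1.5, 0, 0, 0, 0, 0],
  [1.5, 0, 0, 0, 0, 0],
  [1.0, 0, 0, 0, 0, 0],
  [0, 0, 0, 0, 0, 0],
])

```text
clock: 25.5
ee_pos: [0.564, -0.0162, 0.0536]
tool_rot: [179.9, 0.1, 88.0]
ft_force: [-1.0, -2.4, 1.8]
width: 0.0004
gripper_force: 1.4
```

drive_tool([
  [1.0, 0, 0, 0, 0, 0],
  [1.0, 0, 0, 0, 0, 0],
  [1.0, 0, 0, 0, 0, 0],
  [1.0, 0, 0, 0, 0, 0],
  [0, 0, 0, 0, 0, 0],
])

```text
clock: 26.0
ee_pos: [0.5646, 0.023, 0.053]
tool_rot: [180.0, 0.2, 88.0]
ft_force: [-1.7, -4.4, 1.9]
width: -0.0002
gripper_force: 2.0
```

drive_tool([
  [1.0, 0, 0, 0, 0, 0],
  [1.0, 0, 0, 0, 0, 0],
  [0.6, 0, 0, 0, 0, 0],
  [0.4, 0, 0, 0, 0, 0],
  [0, 0, 0, 0, 0, 0],
])

```text
clock: 26.5
ee_pos: [0.566, 0.055, 0.0526]
tool_rot: [179.9, -0.1, 88.1]
ft_force: [-0.3, -0.7, 0.2]
width: -0.0002
gripper_force: 0.0
```

drive_tool([
  [-1.5, 0, 0, 0, 0, 0],
  [-0.5, 0, -4, 0, 0, 0],
  [0, 0, -4, 0, 0, 0],
  [0, 0, -4, 0, 0, 0],
  [-4.45, -1.32, 0, 0, 0, 0],
  [-4.45, -1.32, 0, 0, 0, 0],
  [-4.45, -1.32, 0, 0, 0, 0],
  [-4.45, -1.32, 0, 0, 0, 0],
  [-4.45, -1.32, 0, 0, 0, 0],
  [-4.45, -1.32, 0, 0, 0, 0],
  [-4.45, -1.32, 0, 0, 0, 0],
], hand=0)

```text
clock: 27.6
ee_pos: [0.46, -0.2776, 0.172]
tool_rot: [180.0, 0.0, 87.9]
ft_force: [1.6, -1.1, -0.6]
width: 0.0852
gripper_force: 0.0
```

drive_tool([
  [-4.45, -1.32, 0, 0, 0, 0],
  [-4.45, -1.32, 0, 0, 0, 0],
  [0, 0, 0, 0, 0, 0],
  [0, 0, 0, 0, 0, 0],
])

```text
clock: 28.0
ee_pos: [0.4303, -0.365, 0.1715]
tool_rot: [-180.0, -0.0, 87.7]
ft_force: [0.7, 0.3, -1.5]
width: 0.0853
gripper_force: 0.0
```

```bash
python3 chk.py
```

```text
{'clock': 28.0, 'ee_pos': [0.4303, -0.365, 0.1715], 'tool_rot': [-179.9924, -0.026, 87.6808], 'ft_force': [0.6795, 0.3146, -1.4852], 'width': 0.0853}
in-rail mould tops rail y [  7.8 311. ]
nose rx [18.3 23.1] 9
mould [ 581.6 -370.6] [56. 72.] 89.3 30.3
mould [ 432.1 -361.1] [56. 73.] 86.9 30.6
key top 0.0873
```

B is in and the catch is closed. Now grasp C.

drive_tool([
  [0.4, 0.2, 4, 0, 0, 0],
  [0, 0, 4, 0, 0, 0],
  [0, 0, 4, 0, 0, 0],
  [0, 0, 2.5, 0, 0, 0],
  [0, 0, 1.4, 0, 0, 0],
  [0, 0, 0, 0, 0, 0],
  [0, 0, 0, 0, 0, 0],
])

```text
clock: 28.75
ee_pos: [0.4352, -0.3587, 0.0138]
tool_rot: [179.9, 0.0, 88.0]
ft_force: [-0.7, -0.4, 0.2]
width: 0.0855
gripper_force: 0.0
```

drive_tool([
  [0, 0, 0, 0, 0, 0],
  [0, 0, 0, 0, 0, 0],
  [0, 0, 0, 0, 0, 0],
  [0, 0, 0, 0, 0, 0],
  [0, 0, 0, 0, 0, 0],
  [0, 0, 0, 0, 0, 0],
  [0, 0, 0, 0, 0, 0],
], hand=1, newtons=40)

```text
clock: 29.45
ee_pos: [0.4348, -0.36, 0.0145]
tool_rot: [179.9, 0.1, 87.9]
ft_force: [-0.7, -0.0, 5.5]
width: 0.0546
gripper_force: 42.5
```

drive_tool([
  [0, 0, -2, 0, 0, 0],
  [0, 0, -4, 0, 0, 0],
  [0, 0, -4, 0, 0, 0],
  [0, 0, -2, 0, 0, 0],
  [0, 0, 0, 0, 0, 0],
  [0, 0, 0, 0, 0, 0],
  [0, 0, 0, 0, 0, 0],
])

```text
clock: 30.15
ee_pos: [0.4328, -0.3587, 0.1316]
tool_rot: [-179.9, -0.1, 87.9]
ft_force: [-0.7, -0.1, -2.2]
width: 0.055
gripper_force: 43.6
```

drive_tool([
  [4.14, 1.48, 0, 0, 0, 0],
  [4.14, 1.48, 0, 0, 0, 0],
  [4.14, 1.48, 0, 0, 0, 0],
  [4.14, 1.48, 0, 0, 0, 0],
  [4.14, 1.48, 0, 0, 0, 0],
  [4.14, 1.48, 0, 0, 0, 0],
  [4.14, 1.48, 0, 0, 0, 0],
  [4.14, 1.48, 0, 0, 0, 0],
  [0, 0, 0, 0, 0, 0],
])

```text
clock: 31.05
ee_pos: [0.5652, -0.0229, 0.1323]
tool_rot: [180.0, -0.4, 88.6]
ft_force: [-0.1, 0.2, -0.9]
width: 0.0547
gripper_force: 43.6
```

drive_tool([
  [0, 0, 2, 0, 0, 0],
  [0, 0, 2, 0, 0, 0],
  [0, 0, 1.5, 0, 0, 0],
  [0, 0, 0, 0, 0, 0],
  [0, 0, 0, 0, 0, 0],
])

```text
clock: 31.55
ee_pos: [0.5638, -0.0323, 0.0773]
tool_rot: [-179.9, -0.0, 87.9]
ft_force: [0.6, -0.2, -2.3]
width: 0.055
gripper_force: 43.5
```

Down to 0.060 for floor contact, release, then swing behind it.

drive_tool([
  [0, -0.1, 0.8, 0, 0, 0],
  [0, 0, 0.5, 0, 0, 0],
  [0, 0, 0.4, 0, 0, 0],
  [0, 0, 0, 0, 0, 0],
])

```text
clock: 31.95
ee_pos: [0.5629, -0.0325, 0.0604]
tool_rot: [-180.0, 0.0, 87.9]
ft_force: [0.2, -0.4, -2.3]
width: 0.0551
gripper_force: 43.6
```

drive_tool([
  [0, 0, 0, 0, 0, 0],
  [0, 0, 0, 0, 0, 0],
  [0, 0, 0, 0, 0, 0],
  [0, 0, 0, 0, 0, 0],
  [0, 0, 0, 0, 0, 0],
  [0, 0, 0, 0, 0, 0],
], hand=0)

```text
clock: 32.55
ee_pos: [0.5633, -0.0324, 0.0609]
tool_rot: [180.0, -0.0, 87.9]
ft_force: [0.4, -0.2, -0.2]
width: 0.0852
gripper_force: 0.0
```

drive_tool([
  [0, 0, -3, 0, 0, 0],
  [0, 0, -3, 0, 0, 0],
  [-3.5, 0, 0, 0, 0, 0],
  [-3.5, 0, 0, 0, 0, 0],
  [0, 0, 0, 0, 0, 0],
  [0, 0, 0, 0, 0, 0],
  [0, 0, 0, 0, 0, 0],
], hand=1, newtons=40)

```text
clock: 33.25
ee_pos: [0.5607, -0.1012, 0.1208]
tool_rot: [180.0, -0.0, 88.0]
ft_force: [-0.2, -0.3, 0.8]
width: 0.0004
gripper_force: 0.0
```

```bash
cat >> chk.py <<'E'
print([ (np.round(c,1),np.round(wh),round(yaw,1),round(zz,1)) for k,mm,ce,c,wh,yaw,zz in comps((Z>.07)&(Z<.08)&(abs(X-.563)<.05)&(Y<.06),C,60)])
E
python3 chk.py
```

```text
{'clock': 33.25, 'ee_pos': [0.5607, -0.1012, 0.1208], 'tool_rot': [179.9966, -0.0488, 87.9953], 'ft_force': [-0.1635, -0.3214, 0.8488], 'width': 0.0004}
in-rail mould tops rail y [-123.8  310.8]
nose rx [18.7 22.6] 8
mould [ 581.7 -370.4] [56. 72.] 88.5 30.5
key top 0.0871
[(array([562.5, -33.3]), array([56., 71.]), 89.2, np.float64(75.5))]
```

drive_tool([
  [0, -0.05, 3.5, 0, 0, 0],
  [0, 0, 3.4, 0, 0, 0],
  [0, 0, 0, 0, 0, 0],
  [1.5, 0, 0, 0, 0, 0],
  [1.5, 0, 0, 0, 0, 0],
  [1.5, 0, 0, 0, 0, 0],
  [1.5, 0, 0, 0, 0, 0],
  [1.5, 0, 0, 0, 0, 0],
  [1.0, 0, 0, 0, 0, 0],
  [0, 0, 0, 0, 0, 0],
])

```text
clock: 34.3
ee_pos: [0.564, -0.0165, 0.0536]
tool_rot: [179.9, 0.1, 88.0]
ft_force: [-1.5, -3.0, 2.4]
width: 0.0001
gripper_force: 1.5
```

drive_tool([
  [1.0, 0, 0, 0, 0, 0],
  [1.0, 0, 0, 0, 0, 0],
  [1.0, 0, 0, 0, 0, 0],
  [1.0, 0, 0, 0, 0, 0],
  [0, 0, 0, 0, 0, 0],
])

```text
clock: 34.8
ee_pos: [0.5644, 0.0222, 0.0531]
tool_rot: [180.0, 0.2, 88.0]
ft_force: [-1.9, -3.9, 3.5]
width: -0.0003
gripper_force: 2.5
```

drive_tool([
  [1.0, 0, 0, 0, 0, 0],
  [1.0, 0, 0, 0, 0, 0],
  [0.6, 0, 0, 0, 0, 0],
  [0.4, 0, 0, 0, 0, 0],
  [0, 0, 0, 0, 0, 0],
])

```text
clock: 35.3
ee_pos: [0.5661, 0.0544, 0.0527]
tool_rot: [179.9, -0.0, 88.0]
ft_force: [1.1, -0.5, -0.5]
width: -0.0004
gripper_force: 0.1
```

drive_tool([
  [-1.5, 0, 0, 0, 0, 0],
  [-0.5, 0, -4, 0, 0, 0],
  [0, 0, -4, 0, 0, 0],
  [0, 0, -4, 0, 0, 0],
  [-4.5, 0.34, 0, 0, 0, 0],
  [-4.5, 0.34, 0, 0, 0, 0],
  [-4.5, 0.34, 0, 0, 0, 0],
  [-4.5, 0.34, 0, 0, 0, 0],
  [-4.5, 0.34, 0, 0, 0, 0],
  [-4.5, 0.34, 0, 0, 0, 0],
  [-4.5, 0.34, 0, 0, 0, 0],
], hand=0)

```text
clock: 36.4
ee_pos: [0.577, -0.2856, 0.172]
tool_rot: [180.0, -0.0, 87.9]
ft_force: [1.1, -0.5, 0.2]
width: 0.0854
gripper_force: 0.0
```

drive_tool([
  [-4.5, 0.34, 0, 0, 0, 0],
  [-4.4, 0.34, 0, 0, 0, 0],
  [0, 0, 0, 0, 0, 0],
  [0, 0, 0, 0, 0, 0],
])

```text
clock: 36.8
ee_pos: [0.5799, -0.3744, 0.1712]
tool_rot: [-180.0, -0.0, 87.7]
ft_force: [-0.7, 0.6, -0.1]
width: 0.0852
gripper_force: 0.0
```

```bash
python3 chk.py; python3 - <<'E'
from meas import *
p,C,hsv=rects("wrist"); X,Y,Z=C[...,0],C[...,1],C[...,2]
for k,mm,ce,c,wh,yaw,zz in comps((Z>.022)&(Z<.038)&(hsv[...,1]<110),C,300,50000): print("wrist mould",np.round(c,1),np.round(wh),round(yaw,1),round(zz,1))
E
```

```text
{'clock': 36.8, 'ee_pos': [0.5799, -0.3744, 0.1712], 'tool_rot': [-179.9898, -0.0456, 87.7165], 'ft_force': [-0.6672, 0.6087, -0.1021], 'width': 0.0852}
in-rail mould tops rail y [  8.4 311.2]
nose rx [18.8 23.1] 8
mould [ 582.  -370.6] [57. 72.] 87.6 30.5
key top 0.0875
[]
wrist mould [ 581.3 -370.4] [56. 72.] 87.7 31.2
```

C is in and the catch is closed. D, the last mould, hasn't moved, so grasp it.

drive_tool([
  [0.3, 0.1, 4, 0, 0, 0],
  [0, 0, 4, 0, 0, 0],
  [0, 0, 4, 0, 0, 0],
  [0, 0, 2.5, 0, 0, 0],
  [0, 0, 1.4, 0, 0, 0],
  [0, 0, 0, 0, 0, 0],
  [0, 0, 0, 0, 0, 0],
])

```text
clock: 37.6
ee_pos: [0.5835, -0.3687, 0.0142]
tool_rot: [179.9, 0.0, 88.0]
ft_force: [0.5, 0.1, 0.7]
width: 0.0857
gripper_force: 0.0
```

drive_tool([
  [0, 0, 0, 0, 0, 0],
  [0, 0, 0, 0, 0, 0],
  [0, 0, 0, 0, 0, 0],
  [0, 0, 0, 0, 0, 0],
  [0, 0, 0, 0, 0, 0],
  [0, 0, 0, 0, 0, 0],
  [0, 0, 0, 0, 0, 0],
], hand=1, newtons=40)

```text
clock: 38.3
ee_pos: [0.5833, -0.37, 0.0149]
tool_rot: [179.9, 0.1, 87.9]
ft_force: [-1.5, 1.5, 5.7]
width: 0.0548
gripper_force: 43.9
```

drive_tool([
  [0, 0, -2, 0, 0, 0],
  [0, 0, -4, 0, 0, 0],
  [0, 0, -4, 0, 0, 0],
  [0, 0, -2, 0, 0, 0],
  [0, 0, 0, 0, 0, 0],
  [0, 0, 0, 0, 0, 0],
  [0, 0, 0, 0, 0, 0],
])

```text
clock: 39.0
ee_pos: [0.5806, -0.3689, 0.1309]
tool_rot: [-179.8, -0.1, 87.9]
ft_force: [0.3, 0.1, -2.4]
width: 0.0553
gripper_force: 43.3
```

drive_tool([
  [4.2, -0.37, 0, 0, 0, 0],
  [4.2, -0.37, 0, 0, 0, 0],
  [4.2, -0.37, 0, 0, 0, 0],
  [4.2, -0.37, 0, 0, 0, 0],
  [4.2, -0.37, 0, 0, 0, 0],
  [4.2, -0.37, 0, 0, 0, 0],
  [4.2, -0.37, 0, 0, 0, 0],
  [4.2, -0.37, 0, 0, 0, 0],
  [0, 0, 0, 0, 0, 0],
  [0, 0, 0, 0, 0, 0],
])

```text
clock: 40.0
ee_pos: [0.5635, -0.0307, 0.1315]
tool_rot: [-179.9, -0.0, 88.2]
ft_force: [-0.3, -0.6, -1.9]
width: 0.0546
gripper_force: 43.3
```

drive_tool([
  [0, 0, 2, 0, 0, 0],
  [0, 0, 2, 0, 0, 0],
  [0, 0, 1.5, 0, 0, 0],
  [0, 0, 0, 0, 0, 0],
  [0, 0, 0, 0, 0, 0],
])

```text
clock: 40.5
ee_pos: [0.5645, -0.033, 0.0774]
tool_rot: [-179.9, -0.0, 87.9]
ft_force: [0.6, 0.1, -1.5]
width: 0.0549
gripper_force: 43.3
```

drive_tool([
  [0, -0.18, 0.8, 0, 0, 0],
  [0, 0, 0.5, 0, 0, 0],
  [0, 0, 0.4, 0, 0, 0],
  [0, 0, 0, 0, 0, 0],
])

```text
clock: 40.9
ee_pos: [0.5625, -0.0324, 0.0604]
tool_rot: [-180.0, 0.0, 87.9]
ft_force: [-0.6, 0.3, -2.9]
width: 0.0549
gripper_force: 43.3
```

drive_tool([
  [0, 0, 0, 0, 0, 0],
  [0, 0, 0, 0, 0, 0],
  [0, 0, 0, 0, 0, 0],
  [0, 0, 0, 0, 0, 0],
  [0, 0, 0, 0, 0, 0],
  [0, 0, 0, 0, 0, 0],
], hand=0)

```text
clock: 41.5
ee_pos: [0.563, -0.0324, 0.0609]
tool_rot: [180.0, 0.0, 87.9]
ft_force: [0.3, 1.0, -0.1]
width: 0.0853
gripper_force: 0.0
```

drive_tool([
  [0, 0, -3, 0, 0, 0],
  [0, 0, -3, 0, 0, 0],
  [-3.5, 0, 0, 0, 0, 0],
  [-3.5, 0, 0, 0, 0, 0],
  [0, 0, 0, 0, 0, 0],
  [0, 0, 0, 0, 0, 0],
  [0, 0, 0, 0, 0, 0],
], hand=1, newtons=40)

```text
clock: 42.2
ee_pos: [0.5604, -0.1012, 0.1208]
tool_rot: [180.0, -0.0, 88.0]
ft_force: [1.0, 1.1, 0.4]
width: -0.0002
gripper_force: 0.0
```

```bash
python3 chk.py
```

```text
{'clock': 42.2, 'ee_pos': [0.5604, -0.1012, 0.1208], 'tool_rot': [179.9993, -0.0487, 87.9945], 'ft_force': [0.9513, 1.1225, 0.4037], 'width': -0.0002}
in-rail mould tops rail y [-121.7  310.9]
nose rx [18.4 22.9] 9
key top 0.0872
[(array([561.8, -34.1]), array([56., 72.]), 87.1, np.float64(75.4))]
```

drive_tool([
  [0, 0, 3.5, 0, 0, 0],
  [0, 0, 3.4, 0, 0, 0],
  [0, 0, 0, 0, 0, 0],
  [1.5, 0, 0, 0, 0, 0],
  [1.5, 0, 0, 0, 0, 0],
  [1.5, 0, 0, 0, 0, 0],
  [1.5, 0, 0, 0, 0, 0],
  [1.5, 0, 0, 0, 0, 0],
  [1.0, 0, 0, 0, 0, 0],
  [0, 0, 0, 0, 0, 0],
])

```text
clock: 43.25
ee_pos: [0.5642, -0.0168, 0.0536]
tool_rot: [179.9, 0.2, 88.0]
ft_force: [-1.6, -2.6, 3.1]
width: 0.0002
gripper_force: 1.9
```

drive_tool([
  [1.0, 0, 0, 0, 0, 0],
  [1.0, 0, 0, 0, 0, 0],
  [1.0, 0, 0, 0, 0, 0],
  [1.0, 0, 0, 0, 0, 0],
  [0, 0, 0, 0, 0, 0],
])

```text
clock: 43.75
ee_pos: [0.5649, 0.0209, 0.0534]
tool_rot: [180.0, 0.3, 87.9]
ft_force: [-2.8, -7.5, 5.2]
width: 0.0002
gripper_force: 3.9
```

drive_tool([
  [0.8, 0, 0, 0, 0, 0],
  [0.8, 0, 0, 0, 0, 0],
  [0.7, 0, 0, 0, 0, 0],
  [0.5, 0, 0, 0, 0, 0],
  [0.3, 0, 0, 0, 0, 0],
  [0, 0, 0, 0, 0, 0],
])

```text
clock: 44.35
ee_pos: [0.5667, 0.0537, 0.0532]
tool_rot: [179.9, 0.1, 88.0]
ft_force: [0.1, -4.5, 4.1]
width: 0.0
gripper_force: 2.3
```

drive_tool([
  [-1.5, 0, 0, 0, 0, 0],
  [-0.5, 0, -4, 0, 0, 0],
  [-2, 0, -4, 0, 0, 0],
  [-4, 0, -4, 0, 0, 0],
  [-4, 0, 0, 0, 0, 0],
  [-4, 0, 0, 0, 0, 0],
  [0, 0, 0, 0, 0, 0],
], hand=0)

```text
clock: 45.05
ee_pos: [0.5598, -0.1097, 0.1671]
tool_rot: [180.0, 0.2, 87.4]
ft_force: [0.1, -0.6, -0.7]
width: 0.0853
gripper_force: 0.0
```

```bash
python3 chk.py; python3 -c "
from meas import *
p,C,h=rects('wrist');X,Y,Z=C[...,0],C[...,1],C[...,2]
d=C[...,:2]-np.array([.5658,.0573]); ry=d@np.array([.0354,.9994])*1000; rx=d@np.array([.9994,-.0354])*1000
m=(abs(rx)<15)&(Z>.07)&(Z<.08); print('rear y',np.percentile(ry[m],[.5,2]) if m.any() else 0, m.sum())
m=(Z>.056)&(Z<.068)&(ry>-8)&(ry<4)&(rx>5)&(rx<50); print('nose',np.percentile(rx[m],[1,5]),m.sum())
p=cv2.imwrite('pics/w6.png',cv2.resize(p,(800,600)))"
```

```text
{'clock': 45.05, 'ee_pos': [0.5598, -0.1097, 0.1671], 'tool_rot': [179.9872, 0.1957, 87.387], 'ft_force': [0.0522, -0.5874, -0.7087], 'width': 0.0853}
in-rail mould tops rail y [  9.3 310.5]
nose rx [20.2 23.8] 8
key top 0.0875
[]
rear y 0 0Traceback (most recent call last):
  File "<string>", line 6, in <module>
    m=(Z>.056)&(Z<.068)&(ry>-8)&(ry<4)&(rx>5)&(rx<50); print('nose',np.percentile(rx[m],[1,5]),m.sum())
                                                                    ~~~~~~~~~~~~~^^^^^^^^^^^^^
    return _quantile_unchecked(
        a, q, axis, out, overwrite_input, method, keepdims, weights)
    return _ureduce(a,
                    func=_quantile_ureduce_func,
    ...<5 lines>...
                    overwrite_input=overwrite_input,
                    method=method)
    r = func(a, **kwargs)
    result = _quantile(arr,
                       quantiles=q,
    ...<2 lines>...
                       out=out,
                       weights=wgt)
    slices_having_nans = np.isnan(arr[-1, ...])
                                  ~~~^^^^^^^^^
IndexError: index -1 is out of bounds for axis 0 with size 0
```

Rear at rail y≈9, but the nose reads 20.2 mm, against 18.5 before. I'll check it up close on the way to the key.

drive_tool([
  [3.0, 0.2, -3, 0, 0, 0],
  [4, 0.2, -2, 0, 0, 0],
  [4, 0, 0, 0, 0, 0],
  [2, 0, 0, 0, 0, 0],
  [0, 0, 0, 0, 0, 0],
  [0, 0, 0, 0, 0, 0],
])

```text
clock: 45.75
ee_pos: [0.5687, 0.03, 0.2171]
tool_rot: [-180.0, -0.0, 88.2]
ft_force: [0.8, -0.3, -1.2]
width: 0.0851
gripper_force: 0.0
```

```bash
python3 -c "
from meas import *
print(sensors.get_state()['ee_pos'],sensors.get_state()['tool_rot'])
p,C,h=rects('wrist');X,Y,Z=C[...,0],C[...,1],C[...,2]
d=C[...,:2]-np.array([.5658,.0573]); ry=d@np.array([.0354,.9994])*1000; rx=d@np.array([.9994,-.0354])*1000
m=(abs(rx)<15)&(Z>.07)&(Z<.08); print('rear y',np.percentile(ry[m],[.5,2]) if m.any() else 0, m.sum())
for a in range(-40,4,4):
    m=(Z>.058)&(Z<.068)&(abs(ry-a)<2)&(rx>5)&(rx<50); print(a,rx[m].min().round(1) if m.any() else None,end='; ')
cv2.imwrite('pics/w6.png',cv2.resize(p[60:270,140:420],(800,600),interpolation=cv2.INTER_CUBIC))
old=np.load('w2.npz')['C']; d=old[...,:2]-np.array([.5658,.0573]); ry=d@np.array([.0354,.9994])*1000; rx=d@np.array([.9994,-.0354])*1000; Z=old[...,2]
print()
for a in range(-40,4,4):
    m=(Z>.058)&(Z<.068)&(abs(ry-a)<2)&(rx>5)&(rx<50); print(a,rx[m].min().round(1) if m.any() else None,end='; ')
"
```

```text
[0.5686687  0.0299614  0.21710219] [-1.79987320e+02 -2.41238808e-02  8.81597258e+01]
rear y [ 8.4650308  10.93185463] 5801
-40 27.5; -36 26.4; -32 25.3; -28 24.3; -24 23.2; -20 22.2; -16 21.1; -12 20.1; -8 18.2; -4 17.2; 0 20.0; 
-40 27.4; -36 26.1; -32 25.0; -28 24.4; -24 23.1; -20 21.8; -16 20.6; -12 19.5; -8 18.3; -4 17.3; 0 19.5;
```

View pics/w6.png

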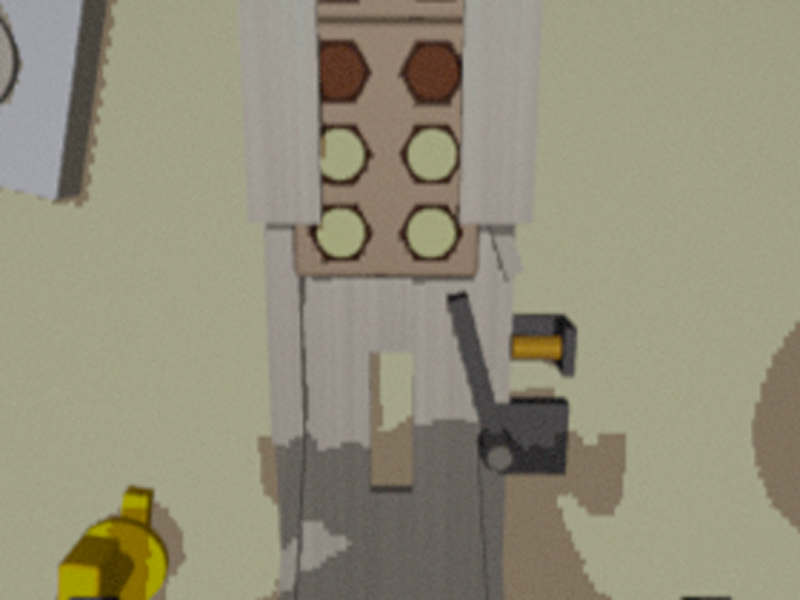

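The catch arm at (470,370) matches its earlier closed profile. Mould D's rear edge at row 275 is 8.5 mm past the nose, and the empty slot is visible at (392,420). I'll measure the slot and go to the key.

drive_tool([
  [0, 0, 0, 0, 0, 0.121],
  [0, 0, 0, 0, 0, 0.121],
  [1.57, -4.1, 0, 0, 0, 0],
  [1.57, -4.1, 0, 0, 0, 0],
  [1.57, -4.1, 0, 0, 0, 0],
  [1.57, -4.1, 0, 0, 0, 0],
  [0, 0, 0, 0, 0, 0],
  [0, 0, 0, 0, 0, 0],
])

```text
clock: 46.6
ee_pos: [0.4287, 0.1327, 0.2174]
tool_rot: [179.9, 0.1, 74.1]
ft_force: [0.3, -1.2, -0.1]
width: 0.0856
gripper_force: 0.0
```

```bash
python3 -c "
from meas import *
s=sensors.get_state();print(s['ee_pos'],s['tool_rot'])
p,C,h=rects('wrist');X,Y,Z=C[...,0],C[...,1],C[...,2]
d=C[...,:2]-np.array([.5658,.0573]); ry=d@np.array([.0354,.9994])*1000; rx=d@np.array([.9994,-.0354])*1000
fl=(Z>.042)&(Z<.05)
for a in range(-70,-25,6):
    m=fl&(abs(ry-a)<1.5)&(abs(rx)<22); v=np.sort(rx[m]); 
    if len(v)>5: g=np.diff(v); k=g.argmax(); print(a,v[k].round(1),v[k+1].round(1))
for a in (-4,-2,0,2,4):
    m=fl&(abs(rx-a)<1.2)&(ry>-100)&(ry<-5); v=np.sort(ry[m])
    if len(v)>5: g=np.diff(v); k=g.argmax(); print('y',a,v[k].round(1),v[k+1].round(1))
m=(h[...,2]<60)&(Z>.07)&(Z<.1)&(np.hypot(X-.427,Y-.135)<.06)
for k,mm,ce,c,wh,yaw,zz in comps(m,C,60,200000): print('key',c.round(1),np.round(wh),round(yaw,1),round(zz,1))
"
```

```text
[0.428695   0.13268528 0.2173645 ] [1.79923172e+02 5.40220164e-02 7.40770140e+01]
-70 -8.6 6.5
-64 -8.6 6.3
-58 -8.8 6.5
-52 -8.9 6.4
-46 -8.3 6.1
-40 -8.8 6.4
-34 -8.5 6.0
-28 -8.5 6.5
y -4 -73.2 -22.4
y -2 -73.5 -21.5
y 0 -73.9 -21.5
y 2 -74.1 -22.9
y 4 -74.0 -22.4
key [425.9 136.2] [13. 49.] 74.1 84.9
```

The slot centre is confirmed and the key hasn't moved. Grasp it.

drive_tool([
  [0.15, -0.15, 4, 0, 0, -0.003],
  [0, 0, 4, 0, 0, 0],
  [0, 0, 4, 0, 0, 0],
  [0, 0, 2.5, 0, 0, 0],
  [0, 0, 1.6, 0, 0, 0],
  [0, 0, 0, 0, 0, 0],
  [0, 0, 0, 0, 0, 0],
])

```text
clock: 47.35
ee_pos: [0.4283, 0.1347, 0.0559]
tool_rot: [-180.0, 0.0, 74.1]
ft_force: [0.4, -0.6, 0.4]
width: 0.0855
gripper_force: 0.0
```

drive_tool([
  [0, 0, 0, 0, 0, 0],
  [0, 0, 0, 0, 0, 0],
  [0, 0, 0, 0, 0, 0],
  [0, 0, 0, 0, 0, 0],
  [0, 0, 0, 0, 0, 0],
  [0, 0, 0, 0, 0, 0],
  [0, 0, 0, 0, 0, 0],
  [0, 0, 0, 0, 0, 0],
  [0, 0, 0, 0, 0, 0],
], hand=1, newtons=60)

```text
clock: 48.25
ee_pos: [0.4277, 0.1354, 0.0566]
tool_rot: [180.0, 0.0, 74.3]
ft_force: [-2.0, -0.6, 6.6]
width: 0.0126
gripper_force: 58.6
```

drive_tool([
  [0, 0, -1, 0, 0, 0],
  [0, 0, -2, 0, 0, 0],
  [0, 0, -4, 0, 0, 0],
  [0, 0, -4, 0, 0, 0],
  [0, 0, -3, 0, 0, 0],
  [0, 0, 0, 0, 0, -0.12],
  [0, 0, 0, 0, 0, -0.12],
  [0, 0, 0, 0, 0, 0],
  [0, 0, 0, 0, 0, 0],
])

```text
clock: 49.15
ee_pos: [0.4272, 0.1352, 0.1962]
tool_rot: [-180.0, 0.0, 87.8]
ft_force: [-0.2, 0.4, -2.5]
width: 0.0129
gripper_force: 59.0
```

drive_tool([
  [-3.04, 3.55, 0, 0, 0, 0.003],
  [-3.04, 3.55, 0, 0, 0, 0],
  [-3.04, 3.55, 0, 0, 0, 0],
  [-3.04, 3.55, 0, 0, 0, 0],
  [0, 0, 0, 0, 0, 0],
  [0, 0, 4, 0, 0, 0],
  [0, 0, 3, 0, 0, 0],
  [0, 0, 0, 0, 0, 0],
  [0, 0, 0, 0, 0, 0],
])

```text
clock: 50.05
ee_pos: [0.5645, 0.0091, 0.126]
tool_rot: [-179.9, -0.0, 87.8]
ft_force: [0.5, 0.0, -1.8]
width: 0.013
gripper_force: 59.2
```

```bash
python3 -c "
from meas import *
s=sensors.get_state();print(s['ee_pos'],s['tool_rot'],s['q'])
p,C,h=rects('wrist');X,Y,Z=C[...,0],C[...,1],C[...,2]
t=np.array(s['ee_pos'][:2]);a=np.radians(s['tool_rot'][2]); ux=np.array([np.cos(a),np.sin(a)]); uy=np.array([np.sin(a),-np.cos(a)])
d=C[...,:2]-t; tx=d@ux*1000; ty=d@uy*1000
m=(Z>.078)&(Z<.09)&(abs(ty)<12)&(tx>10)&(tx<40); print('bar',np.percentile(tx[m],99.5),np.percentile(ty[m],[2,98]),np.median(Z[m]),m.sum())
fl=(Z>.042)&(Z<.05)
for q in (26,24,22,20):
    m=fl&(abs(tx-q)<1.2)&(abs(ty)<22); v=np.sort(ty[m])
    if len(v)>5: g=np.diff(v); k=g.argmax(); print(q,v[k],v[k+1])
m=fl&(abs(ty)<3)&(tx>15)&(tx<60); print('slot end tx',tx[m].min())
cv2.imwrite('pics/w7.png',cv2.resize(p,(800,600)))
"
```

```text
[0.564464   0.00908223 0.12604844] [-1.79901515e+02 -3.25531302e-02  8.77858904e+01] [ 29.15530205  32.0166922  -42.63615185 105.89475181  26.77847924
  52.67491617 -28.08542158]
bar 22.66154097791823 [-6.58588455  2.93484318] 0.0842858693367591 279
26 -18.788292134487644 -18.03762403423496
24 -8.980921621147628 6.364462704536992
22 -8.989817552903743 6.409120388995929
20 -9.034012357546985 6.409120388995929
slot end tx 25.42245874187742
```

View pics/w7.png

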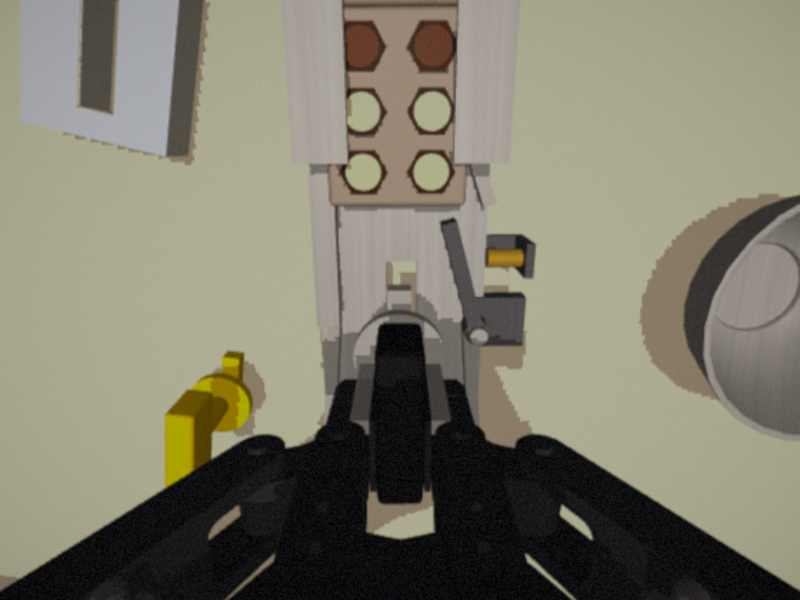

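The crossbar end at (400,296) is over the slot, with offsets under 1.5 mm. Correct that and lower.

drive_tool([
  [-0.1, 0.05, 1.5, 0, 0, -0.003],
  [0, 0, 1, 0, 0, 0],
  [0, 0, 0.5, 0, 0, 0],
  [0, 0, 0.5, 0, 0, 0],
  [0, 0, 0.4, 0, 0, 0],
  [0, 0, 0, 0, 0, 0],
])

```text
clock: 50.7
ee_pos: [0.5651, 0.0076, 0.0866]
tool_rot: [-180.0, -0.0, 88.0]
ft_force: [-0.3, 0.2, -2.3]
width: 0.0134
gripper_force: 59.4
```

drive_tool([
  [0, 0, 0.4, 0, 0, 0],
  [0, 0, 0.3, 0, 0, 0],
  [0, 0, 0.3, 0, 0, 0],
  [0, 0, 0, 0, 0, 0],
  [0, 0, 0, 0, 0, 0],
])

```text
clock: 51.2
ee_pos: [0.5654, 0.0076, 0.0771]
tool_rot: [-180.0, -0.0, 88.0]
ft_force: [1.2, -0.0, -2.1]
width: 0.0131
gripper_force: 59.4
```

It's through the slot, with nothing but weight on the wrist. Lower 1 mm more and turn it square (+90°).

drive_tool([
  [0, 0, 0.1, 0, 0, 0],
  [0, 0, 0, 0, 0, -0.1428],
  [0, 0, 0, 0, 0, -0.1428],
  [0, 0, 0, 0, 0, -0.1428],
  [0, 0, 0, 0, 0, -0.1428],
  [0, 0, 0, 0, 0, -0.1428],
  [0, 0, 0, 0, 0, -0.1428],
  [0, 0, 0, 0, 0, -0.1428],
  [0, 0, 0, 0, 0, -0.1428],
  [0, 0, 0, 0, 0, -0.1428],
  [0, 0, 0, 0, 0, -0.1428],
  [0, 0, 0, 0, 0, -0.1428],
])

```text
clock: 52.4
ee_pos: [0.5656, 0.0072, 0.0763]
tool_rot: [-180.0, 0.0, 178.3]
ft_force: [-0.3, 0.3, -2.6]
width: 0.0127
gripper_force: 59.3
```

drive_tool([
  [0, 0, 0, 0, 0, 0],
  [0, 0, 0, 0, 0, 0],
  [0, 0, 0, 0, 0, 0],
])

```text
clock: 52.7
ee_pos: [0.5655, 0.0074, 0.0762]
tool_rot: [-180.0, 0.0, 177.8]
ft_force: [-0.6, -0.9, -1.7]
width: 0.0129
gripper_force: 59.4
```

drive_tool([
  [0, 0, 0.1, 0, 0, 0],
  [0, 0, 0, 0, 0, 0],
  [0, 0, 0, 0, 0, 0],
])

```text
clock: 53.0
ee_pos: [0.5657, 0.0075, 0.0757]
tool_rot: [-180.0, 0.0, 178.0]
ft_force: [-1.1, -0.4, 4.3]
width: 0.0127
gripper_force: 60.0
```

drive_tool([
  [0, 0, 0, 0, 0, 0],
  [0, 0, 0, 0, 0, 0],
  [0, 0, 0, 0, 0, 0],
  [0, 0, 0, 0, 0, 0],
  [0, 0, 0, 0, 0, 0],
  [0, 0, 0, 0, 0, 0],
], hand=0.5)

```text
clock: 53.6
ee_pos: [0.5654, 0.0076, 0.0751]
tool_rot: [180.0, 0.0, 178.0]
ft_force: [-0.5, -0.3, 0.1]
width: 0.043
gripper_force: 0.0
```

drive_tool([
  [0, 0, -1, 0, 0, 0],
  [0, 0, -2, 0, 0, 0],
  [0, 0, -4, 0, 0, 0],
  [0, 0, -4, 0, 0, 0],
  [0, 0, -4, 0, 0, 0],
  [-4, 0, -1, 0, 0, 0],
  [-4, 0, 0, 0, 0, 0],
  [-4, 0, 0, 0, 0, 0],
  [0, 0, 0, 0, 0, 0],
])

```text
clock: 54.5
ee_pos: [0.6894, 0.0028, 0.2366]
tool_rot: [179.9, 0.2, 177.8]
ft_force: [-1.0, -0.5, -0.2]
width: 0.0429
gripper_force: 0.0
```

```bash
python3 -c "
from meas import *
s=sensors.get_state();print(s['ee_pos'],s['tool_rot'],s['clock'])
for n in('top','scene'):
    p,C,h=rects(n);X,Y,Z=C[...,0],C[...,1],C[...,2]
    for k,mm,ce,c,wh,yaw,zz in comps((Z>.094)&(Z<.115)&(np.hypot(X-.565,Y-.009)<.05),C,20,20000): print(n,'key',c.round(1),np.round(wh),round(yaw,1),round(zz,1),np.percentile(Z[mm],[5,95]))
    cv2.imwrite(f'pics/end_{n}.png',cv2.resize(p,(800,600)))
"; python3 chk.py
```

```text
[0.68935459 0.00277919 0.23663697] [179.86142061   0.19858069 177.83272437] 54.5
top key [564.1   6.2] [14. 50.] -1.9 102.9 [0.09738982 0.10613844]
scene key [565.8   8.9] [16. 52.] -2.7 101.7 [0.09542788 0.10531421]
{'clock': 54.6, 'ee_pos': [0.6856, 0.0043, 0.2364], 'tool_rot': [179.9004, 0.022, 178.0223], 'ft_force': [-0.6434, 1.1872, 1.3867], 'width': 0.0423}
in-rail mould tops rail y [  9.4 311.1]
nose rx [18.3 21. ] 8Traceback (most recent call last):
  File "chk.py", line 10, in <module>
    m=(Z>.07)&(Z<.1)&(np.hypot(X-.427,Y-.135)<.05);print("key top",np.percentile(Z[m],95).round(4))
                                                                   ~~~~~~~~~~~~~^^^^^^^^^
    return _quantile_unchecked(
        a, q, axis, out, overwrite_input, method, keepdims, weights)
    return _ureduce(a,
                    func=_quantile_ureduce_func,
    ...<5 lines>...
                    overwrite_input=overwrite_input,
                    method=method)
    r = func(a, **kwargs)
    result = _quantile(arr,
                       quantiles=q,
    ...<2 lines>...
                       out=out,
                       weights=wgt)
    slices_having_nans = np.isnan(arr[-1, ...])
                                  ~~~^^^^^^^^^
IndexError: index -1 is out of bounds for axis 0 with size 0
```

View pics/end_top.png

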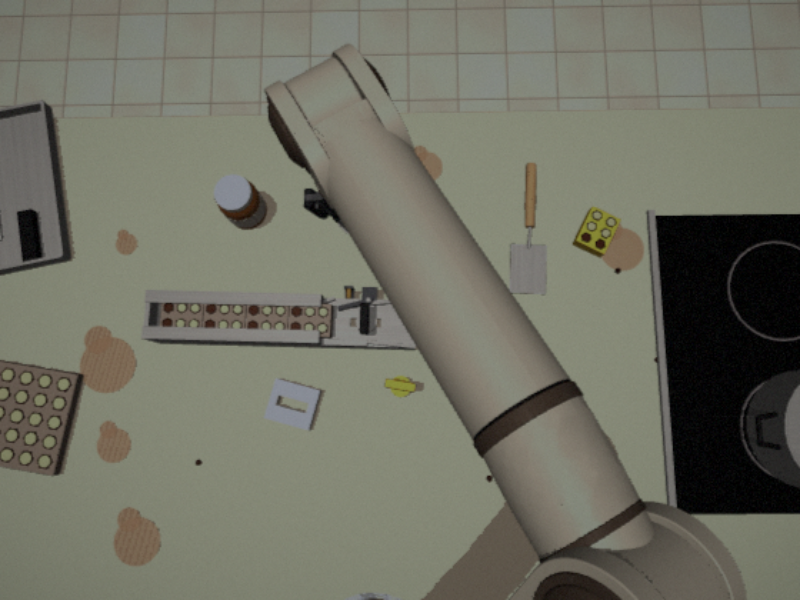

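The end view shows four moulds in the store, from (165,315) to (330,320). The key stands square across the slot at (367,318), seated with its top at 103 mm. The jar and knife are in place and the arm is clear above the bowl, so I'll hand in.

```bash
python3 -c "
from plant import ticket; print(ticket.job_done())"
```

```text
the job is handed in; nothing more can be done
None
```

All four brown moulds are in the store past the closed catch, and the key is back seated square across the slot with the rail locked; I handed the job in at about 55 s. One thing differed from the text: the key started about 10° off the slot rather than square across it, so I turned it only about 10° to lift it out.

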